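Load the drying stand with wheel yokes

ROBOT

A 6-joint arm with a two-finger parallel gripper is mounted at the origin on the work surface. World frame = base frame: x ahead of the robot, y to its left, z up, the work surface at z = 0. Lengths are in m, angles in degrees, forces in N, time in s.
With the tool pointing down it reaches from about 0.25 to 0.775 m from the base axis. Payload 4 kg.
Tool frame: the origin (TCP) lies at the very end of the fingers, on their centre line; the grasp point (between the pads) lies 19 mm behind it (arm.tcp_to_grasp is the distance from the TCP to the grasp point, in m); z points along the fingers, y is the line along which they close (so a half turn about z gives the same grasp; the last joint's range is limited). The gripper opens to 94 mm and grips with 3 to 60 N. Pads are 16 mm wide; open, the fingers measure 119 mm over their backs; the gripper's body (75 mm by 177 mm) begins 78 mm behind the grasp point.
Start: joints at [-77.24, 4.996, 78.535, -0, 96.463, -5.907], TCP at [0.176, -0.521, 0.206] pointing down, gripper open.
Joint ranges: [-177.83, 177.83], [-43.37, 116.18], [15.69, 146.23], [-61.86, 241.86], [9.47, 152.12], [-147.06, 147.06]. Speed limits (degrees/s): [159.86, 159.86, 180, 180, 180, 180].

INTERFACE

Orientations are given as a 3x3 rotation matrix whose columns are the frame's x, y, z axes.
In Python, from plant import arm gives the robot as it stands.
- The arm moves only by the tool jog_arm, never from a script. Its arguments are lists of equal length, an entry for each row: "claw": the finger opening in mm, from 0 to 94; "xyz": the shift along the tool's x, y, z in units of 50 mm (1.0 is 50 mm), a list of three; "twist": the turn about the tool's z in units of 10 degrees (1.0 is 10 degrees). A call has 1 to 20 rows; each row is the pose to reach, as a shift and turn from the pose commanded when the call began, along the tool's axes at that moment; what a row does not reach only later rows make up. A row lasts 1/8 s, in which the tool goes at most 62.5 mm and 10.7 degrees, less where a joint would pass 70% of its speed; a pose out of reach is approached as far as the arm can. A call with a gripper value outside its range is refused whole. The fingers move at their own pace and stop on an object; the grip force is fixed at half the most. Time passes only in rows, so rows that repeat a pose let the fingers close. It gives the time, the measured TCP pose, the force, the opening and the grip force at its end, in the units of the state.
- arm.read_state(): the state, without advancing time (a new reading comes with each control period).
- arm.get_image(name): name is "scene" or "top" or "wrist"; returns a dict with "img" (400x640x3 uint8, red, green, blue), "range_z" (400x640 float32, m along the optical axis (not along the pixel's ray), 0 where there is no reading), "camera_matrix" (3x3 intrinsics, pixels), "extrinsics" (4x4, takes a point from world to camera coordinates); the wrist camera has in their place "tool_from_camera" (4x4, takes a point from camera to tool coordinates, whose origin is the TCP and whose axes are the flange's). Camera axes: x right, y up, looking along -z (the intrinsics and any distortion apply to the point x, -y, -z); pixel columns grow to the right and rows downward; lengths in m; the calibration is good to about 2 mm. A picture is of the moment at which its call begins: read the wrist's pose just before it.
- arm.sign_off(): hands the job in; it is judged then, once.
Trained networks look in a picture, given as the dict that the camera call returned (one of the last four; its "shot" number tells which), for a name from the list of things; names that differ only in an ending like _2 or _b are one class to them, and where a whole thing is asked for, a point or a joint stands for the part that bears it (a point fixed in the world has none). Each returns a list of dicts, best first, with "conf" (0 to 1); they miss things now and then, are a little off and sometimes report something else, mostly with a low value. They report only what shows in the picture. A call takes as long as a camera call. They do not tell look-alikes from the thing itself.
- arm.look_for(picture, query): "extent" ([left, top, right, bottom] in pixels, round what is visible of it).
- arm.cut_out(picture, query): "pixels" (400x640 bool, what is visible of it) and "extent" ([left, top, right, bottom] in pixels, round what is visible of it).
- arm.tip_of(picture, query): "point" ([column, row] in pixels: a listed point, or the origin of a listed thing).
The state is a dict: "clock": time; "q": joint angles; "dq": joint speeds; "tau": joint torques, N m; "tcp_pos": TCP position; "tcp_rot": TCP orientation; "force": force on the tool from outside, world axes, zero at the start; "moment": the same for the moment, N m; "opening": finger opening in m; "gripper_force": force on a finger pad.
Only numpy, scipy, OpenCV 4.12 (cv2) and the standard library are available. Lean on these libraries where they do the work, as an engineer would, in place of code of your own. Each camera call takes 0.05 s, during which the arm holds its last target. There are 200 camera calls.

TASK

Slide the heater's power control fully down to off before you load the stand. Then hang every washed brass yoke that stands on the bench over the drying bar, one leg on either side and with clear gaps between them, and stand the reflector board on the bench between the bar and the low rest rail, roughly centred and leaning back against that rail with its bright face to the yokes. With everything in place, slide the power control up level with the brass set pointer, and leave the hub ring, handle and cap where they lie.

Things in the scene. Friction and masses are not known exactly. Their poses are not given: they have to be found in the camera images.
- stand: Fixed steel drying stand, 340 mm wide (along y), 250 deep. Origin on the bench under the middle of its drying bar; z up, y along the bar, -x is the robot's side. End posts 16 mm thick at y = +-170 mm, knobs on top to 183 mm; 14 mm high feet under them. A low radiant heater, 60 mm high, lies under and beyond the bar from x = 17 to 93 mm; the bench between bar and rest rail is bare.
- bar_mid (a point): Middle of the drying bar, on its axis: a level 14 mm round steel bar, axis 160 mm above the bench, x = 0 of the stand.
- rest_rail: Low rest rail of the stand, a level 12 mm round steel bar, parallel to the drying bar, 110 mm from it on the -x side (robot's side), between posts 14 mm thick at both ends. Origin in its middle, on its axis, 95 mm above the bench.
- board: Loose reflector board, 160 x 160 x 8 mm plywood, 160 g, with one bright aluminium face. Origin at the middle of its foot edge (centre of thickness); z up the board, y along the foot edge, the bright face looks to +x. It starts upright in the slot of the board rack, its foot 12 mm above the bench.
- board_top (a point): Middle of the board's top edge, 160 mm above its foot.
- board_rack: Fixed wooden rack, 80 x 150 mm, that holds the board upright: base 12 mm thick, slot 12 mm wide along its y, cheeks to 55 mm above the bench. Origin at the centre of its underside.
- control: Fixed grey heater control box, 85 x 155 x 55 mm, origin at the centre of its underside, y along the slide track.
- power (a joint): Sliding power control on top of the control box: position of the grip in m along the box's +y, 0 = off (end stop at y = -45 mm of the box), 0.090 = full. Friction about 1.5 N, stays where it is left.
- power_top (a point): Top centre of the slide grip, a black block 28 mm (x) by 20 mm (y) and 40 mm tall, about 110 mm above the bench; around its foot lies a 40 mm wide aluminium track, top 69 mm above the bench.
- pointer_tip (a point): Tip of the small brass set pointer on top of the box beside the track (its +x side, 8 mm high). Level along the track with the middle of the grip when the control is at the setting wanted. Axes are those of the box.
- pointer (a joint): Place of the set pointer along the track in m, on the same scale as the power control (0 = off end). It is not to be moved.
- hub_ring: Brass hub ring lying flat, 80 mm across, 18 mm high; origin at the centre of its underside. Not part of the job.
- handle: Red lacquered handle with brass ferrule lying on the bench, 130 mm long, 28 mm thick; origin under its middle, x along it. Not part of the job.
- cap: Brass cap set with a coral bead, 72 mm across, 38 mm high; origin at the centre of its underside. Not part of the job.
- yoke1: Loose brass wheel yoke (3 or 4 present, absent ones read None): strip 46 mm wide, 4 thick, bent to an upside-down U 56 mm over the outside of its legs, 48 between them, legs 50 long below the web, 15 mm feet turned out at their ends (86 over the feet), boss 18 across and 8 high on the web; 240 g. Origin mid underside of the web, x leg to leg, y across the strip, z up. Starts on its feet.
- yoke2: Loose brass wheel yoke (3 or 4 present, absent ones read None): strip 46 mm wide, 4 thick, bent to an upside-down U 56 mm over the outside of its legs, 48 between them, legs 50 long below the web, 15 mm feet turned out at their ends (86 over the feet), boss 18 across and 8 high on the web; 240 g. Origin mid underside of the web, x leg to leg, y across the strip, z up. Starts on its feet.
- yoke3: Loose brass wheel yoke (3 or 4 present, absent ones read None): strip 46 mm wide, 4 thick, bent to an upside-down U 56 mm over the outside of its legs, 48 between them, legs 50 long below the web, 15 mm feet turned out at their ends (86 over the feet), boss 18 across and 8 high on the web; 240 g. Origin mid underside of the web, x leg to leg, y across the strip, z up. Starts on its feet.
- yoke4: Loose brass wheel yoke (3 or 4 present, absent ones read None): strip 46 mm wide, 4 thick, bent to an upside-down U 56 mm over the outside of its legs, 48 between them, legs 50 long below the web, 15 mm feet turned out at their ends (86 over the feet), boss 18 across and 8 high on the web; 240 g. Origin mid underside of the web, x leg to leg, y across the strip, z up. Starts on its feet.
There are look-alikes about, which are no part of the job. What is shaped like the yoke2 but turquoise is not meant. Leave any grey look-alike of the yoke3 alone.

How it is judged (in metres and radians):
On the way, in this order (a step that is already met when the one before it is completed fails the run):
1. the power control is slid fully down to off, with nothing yet loaded on the stand (value of joint power below 0.006 m and height (world z) of each of yoke1, yoke2, yoke3, yoke4 below 0.13 m and horizontal distance between board and board_rack below 0.05 m), for 0.2 s.
2. all yokes hang on the drying bar and the board leans on the rest rail, the control still off (x of yoke1 in the frame of stand between -0.024 and 0.024 m and y of yoke1 in the frame of stand between -0.155 and 0.155 m and z of yoke1 in the frame of stand between 0.158 and 0.182 m and angle between each of yoke1, yoke2, yoke3, yoke4's own z axis and vertical below 0.5 rad and angle between the y axis of each of yoke1, yoke2, yoke3, yoke4 and the y axis of stand, either way round below 0.35 rad and linear speed of each of yoke1, yoke2, yoke3, yoke4, board below 0.03 m/s and x of yoke2 in the frame of stand between -0.024 and 0.024 m and y of yoke2 in the frame of stand between -0.155 and 0.155 m and z of yoke2 in the frame of stand between 0.158 and 0.182 m and x of yoke3 in the frame of stand between -0.024 and 0.024 m and y of yoke3 in the frame of stand between -0.155 and 0.155 m and z of yoke3 in the frame of stand between 0.158 and 0.182 m and x of yoke4 in the frame of stand between -0.024 and 0.024 m and y of yoke4 in the frame of stand between -0.155 and 0.155 m and z of yoke4 in the frame of stand between 0.158 and 0.182 m and distance between yoke1 and yoke2 above 0.0475 m and distance between each of yoke1, yoke2 and yoke3 above 0.0475 m and distance between each of yoke1, yoke2, yoke3 and yoke4 above 0.0475 m and x of board in the frame of stand between -0.098 and -0.032 m and y of board in the frame of stand between -0.065 and 0.065 m and z of board in the frame of stand below 0.012 m and x of board_top in the frame of stand below -0.085 m and angle between board's own z axis and vertical between 0.1 and 0.75 rad and angle between the y axis of board and the y axis of stand, either way round below 0.2 rad and x of bar_mid in the frame of board above 0.02 m and contact force between board and rest_rail above 0.03 N and value of joint power below 0.006 m), for 0.3 s.
3. the power control is level with the set pointer (y of power_top in the frame of pointer_tip between -0.007 and 0.007 m), for 0.2 s.
At the end, for the whole second after the job is handed in: Every yoke hangs still astride the bar (middle within 24 mm, tilt under 0.5 rad, turned under 0.35 rad, centres 47.5 mm or more apart); the board, bright face to the bar, foot on the bench between bar and rail, within 65 mm of centre, rests on the rail; the control is within 7 mm of the pointer (all of step 3 and x of yoke1 in the frame of stand between -0.024 and 0.024 m and y of yoke1 in the frame of stand between -0.155 and 0.155 m and z of yoke1 in the frame of stand between 0.158 and 0.182 m and angle between each of yoke1, yoke2, yoke3, yoke4's own z axis and vertical below 0.5 rad and angle between the y axis of each of yoke1, yoke2, yoke3, yoke4 and the y axis of stand, either way round below 0.35 rad and linear speed of each of yoke1, yoke2, yoke3, yoke4, board below 0.03 m/s and x of yoke2 in the frame of stand between -0.024 and 0.024 m and y of yoke2 in the frame of stand between -0.155 and 0.155 m and z of yoke2 in the frame of stand between 0.158 and 0.182 m and x of yoke3 in the frame of stand between -0.024 and 0.024 m and y of yoke3 in the frame of stand between -0.155 and 0.155 m and z of yoke3 in the frame of stand between 0.158 and 0.182 m and x of yoke4 in the frame of stand between -0.024 and 0.024 m and y of yoke4 in the frame of stand between -0.155 and 0.155 m and z of yoke4 in the frame of stand between 0.158 and 0.182 m and distance between yoke1 and yoke2 above 0.0475 m and distance between each of yoke1, yoke2 and yoke3 above 0.0475 m and distance between each of yoke1, yoke2, yoke3 and yoke4 above 0.0475 m and x of board in the frame of stand between -0.098 and -0.032 m and y of board in the frame of stand between -0.065 and 0.065 m and z of board in the frame of stand below 0.012 m and x of board_top in the frame of stand below -0.085 m and angle between board's own z axis and vertical between 0.1 and 0.75 rad and angle between the y axis of board and the y axis of stand, either way round below 0.2 rad and x of bar_mid in the frame of board above 0.02 m and contact force between board and rest_rail above 0.03 N); the robot touches nothing.
It fails at once if the hub ring is pushed aside (more than 25 mm) (distance of hub_ring from where it was at the start of the episode above 0.025 m).
It fails at once if the red handle is pushed aside (more than 25 mm) (distance of handle from where it was at the start of the episode above 0.025 m).
It fails at once if the coral-set cap is pushed aside (more than 25 mm) (distance of cap from where it was at the start of the episode above 0.025 m).
Of yoke1, yoke2, yoke3, yoke4 only 3 to 4 are there at a start; the rules pass over those that are not, and their reading is None.
At some moment in a run one of yoke1, yoke2, yoke3, yoke4 may be knocked a few centimetres aside while the robot is not near it.
It also fails if it takes over 208 s, if anything falls off the work surface, if the arm or the gripper's body presses on something with over 40 N, if the wrist force passes 120 N, or if a joint passes its speed limit or range.

## Working session

There is one attempt and no reset: what is moved stays moved. The work goes in short steps, Python scripts to look and compute and a tool call to move; the robot and the scene stay as the last step left them, time stands still between calls to the robot, and variables do not carry over. Pictures are saved under pics/ and viewed, at most 14 in all, crops included, and the job is handed in when it is done.

Besides the shell and the picture viewer there is one more tool, called as a command line: name --pt "numbers of a row" for each row, then --argument value for the rest. jog_arm: Moves the arm, as the interface text tells. Its arguments: {"type":"object","properties":{"claw":{"type":"array","items":{"type":"number"}},"xyz":{"type":"array","items":{"type":"array","items":{"type":"number"}}},"twist":{"type":"array","items":{"type":"number"}}},"required":["claw","xyz","twist"]}

```bash
ls; mkdir -p pics; cat > h.py <<'E'
import numpy as np, cv2
from plant import arm
def world(p, st=None):
    """per-pixel world xyz (400x640x3)"""
    z=p["range_z"]; K=p["camera_matrix"]
    v,u=np.mgrid[0:400,0:640]
    X=(u-K[0,2])/K[0,0]*z; Y=(v-K[1,2])/K[1,1]*z
    c=np.stack([X,-Y,-z],-1)
    if "extrinsics" in p: T=np.linalg.inv(p["extrinsics"])
    else:
        W=np.eye(4); W[:3,:3]=np.array(st["tcp_rot"]); W[:3,3]=st["tcp_pos"]; T=W@p["tool_from_camera"]
    w=c@T[:3,:3].T+T[:3,3]; w[z==0]=np.nan
    return w
def save(n,img): cv2.imwrite("pics/"+n,img[...,::-1])
E
python3 - <<'E'
from h import *
np.set_printoptions(precision=3,suppress=True)
ims=[]
for n in("scene","top"):
    p=arm.get_image(n); w=world(p); ims.append(p["img"]); print(n,[k for k in p])
    np.save(f"w_{n}.npy",w); np.save(f"i_{n}.npy",p["img"])
    for q in("yoke1","board","board_rack","control","power","pointer_tip","power_top","rest_rail","stand","bar_mid","hub_ring","handle","cap","board_top"):
        if q in("pointer_tip","power_top","bar_mid","board_top"):
            for r in arm.tip_of(p,q)[:2]:
                c=np.round(r["point"]).astype(int); print(q,c,round(r["conf"],2),w[c[1],c[0]])
        else:
            for r in arm.cut_out(p,q)[:8]:
                m=r["pixels"]; a=w[m]; print(q,np.round(r["extent"]),round(r["conf"],2),np.nanmedian(a,0),np.nanpercentile(a,2,axis=0),np.nanpercentile(a,98,axis=0),np.median(p["img"][m],0))
    save(n+".png",p["img"])
E
```

```text
pics
scene ['img', 'range_z', 'camera_matrix', 'extrinsics', 'shot']
yoke1 [236. 253. 262. 273.] 0.84 [ 0.464 -0.397  0.051] [ 0.422 -0.418  0.001] [ 0.491 -0.372  0.063] [155. 118.  62.]
yoke1 [286. 182. 311. 207.] 0.69 [ 0.46  -0.072  0.049] [ 0.411 -0.096 -0.001] [ 0.482 -0.043  0.063] [137. 105.  57.]
yoke1 [266. 200. 292. 221.] 0.67 [ 0.44  -0.167  0.05 ] [ 0.398 -0.19  -0.001] [ 0.467 -0.139  0.062] [154. 116.  62.]
yoke1 [191. 211. 213. 233.] 0.57 [ 0.233 -0.358  0.05 ] [ 0.202 -0.383 -0.   ] [ 0.259 -0.311  0.062] [ 40.5 103.5  95. ]
yoke1 [253. 230. 276. 251.] 0.56 [ 0.468 -0.294  0.051] [ 0.42  -0.314 -0.   ] [ 0.496 -0.27   0.061] [156. 119.  62.]
yoke1 [394. 198. 423. 226.] 0.52 [0.845 0.071 0.05 ] [ 0.798  0.051 -0.003] [0.881 0.098 0.062] [126. 119. 112.]
control [315. 191. 352. 239.] 0.77 [ 0.621 -0.113  0.055] [ 0.57  -0.167  0.001] [ 0.657 -0.02   0.107] [110. 112. 110.]
power [325. 206. 333. 218.] 0.63 [ 0.616 -0.12   0.105] [ 0.604 -0.125  0.082] [ 0.627 -0.107  0.111] [26. 26. 27.]
power_top [330 221] 0.73 [ 0.626 -0.137  0.069]
power_top [329 205] 0.48 [ 0.591 -0
[... 3077 characters left out ...]
.58 [0.602 0.217 0.168]
bar_mid [313 186] 0.32 [ 0.598 -0.087  0.068]
hub_ring [242. 250. 267. 277.] 0.83 [0.367 0.104 0.018] [0.337 0.067 0.01 ] [0.407 0.141 0.025] [148. 108.  37.]
hub_ring [316. 174. 323. 182.] 0.44 [ 0.61  -0.112  0.107] [ 0.599 -0.121  0.079] [ 0.626 -0.101  0.113] [41. 32. 24.]
handle [180. 270. 219. 297.] 0.55 [0.32  0.265 0.024] [ 0.28   0.214 -0.002] [0.36  0.317 0.032] [96. 26. 12.]
handle [359. 185. 409. 198.] 0.52 [ 0.579 -0.304  0.013] [ 0.561 -0.379  0.004] [ 0.598 -0.235  0.058] [121.5  75.   35. ]
cap [306. 141. 325. 161.] 0.62 [ 0.725 -0.096  0.02 ] [ 0.698 -0.126  0.008] [ 0.758 -0.066  0.036] [134.  96.  34.]
board_top [392 176] 0.67 [ 0.598 -0.318  0.149]
```

```bash
python3 - <<'E'
from h import *
i=np.load("i_top.npy")
save("topc.png",cv2.resize(i[90:340,120:490],(800,540),interpolation=cv2.INTER_CUBIC))
i=np.load("i_scene.npy")
save("scenec.png",cv2.resize(i[90:290,180:440],(780,600),interpolation=cv2.INTER_CUBIC))
E
```

```text
(no output)
```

View pics/topc.png

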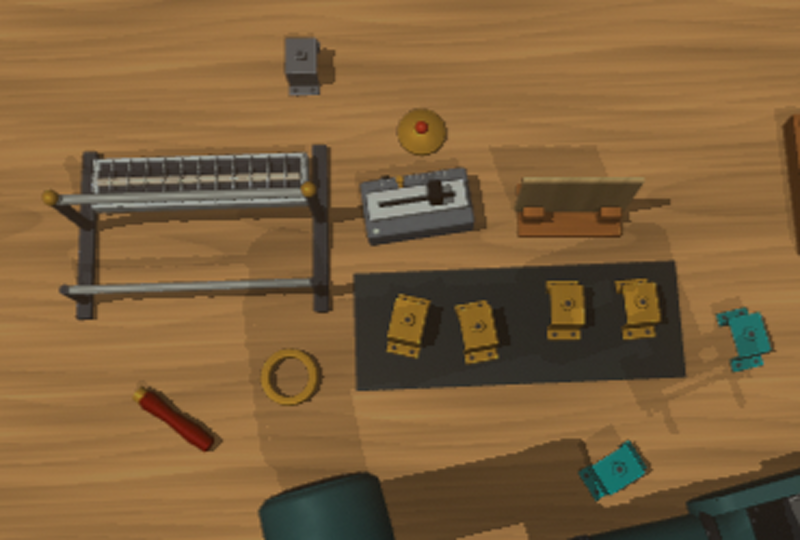

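View pics/scenec.png

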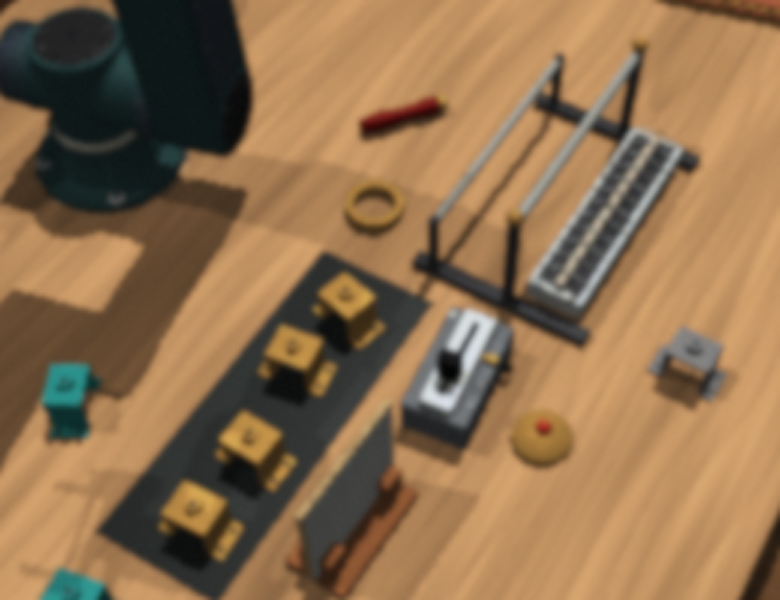

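The top crop shows four brass yokes on the dark mat at crop px (410,323), (478,328), (567,303) and (640,302). The look-alikes are the turquoise ones at (745,335) and (615,470) and the grey one at (302,62); I'm choosing the brass ones. The board's bright face already looks to +x. The slide grip is at (437,190), with the brass pointer at about (398,182).

```bash
cat > m.py <<'E'
from h import *
np.set_printoptions(precision=4,suppress=True)
def yokes(w):
    """brass/any yoke webs in the mat region: centre of web + strip yaw from minAreaRect of pts at web height"""
    m=((w[...,2]>.045)&(w[...,2]<.07)&(w[...,0]>.3)&(w[...,0]<.53)&(w[...,1]<.0)).astype(np.uint8)
    n,l,s,c=cv2.connectedComponentsWithStats(m,connectivity=4)
    out=[]
    for k in range(1,n):
        if s[k,4]<60: continue
        a=w[l==k]; b=a[(a[:,2]>.0475)&(a[:,2]<.058)]
        r=cv2.minAreaRect((b[:,:2]*1000).astype(np.float32)); out.append(r)
        print("yoke",np.array(r[0]).round(1),np.array(r[1]).round(1),round(r[2],1),"medz",np.median(b[:,2]).round(4),s[k,4], a[:,:2].mean(0))
def line(w,m):
    a=w[m]; k=np.polyfit(a[:,1],a[:,0],1); r=a[:,0]-np.polyval(k,a[:,1]); a=a[abs(r)<.006]; k=np.polyfit(a[:,1],a[:,0],1)
    print("line x=%.4f y + %.4f"%tuple(k),"yaw deg",-np.degrees(np.arctan(k[0])).round(2),"y",a[:,1].min(),a[:,1].max(),"z",np.percentile(a[:,2],[5,50,95]),len(a)); return k
if __name__=="__main__":
    for n in("top","scene"):
        w=np.load(f"w_{n}.npy"); i=np.load(f"i_{n}.npy"); print(n)
        X,Y,Z=w[...,0],w[...,1],w[...,2]
        yokes(w)
        line(w,(Z>.15)&(Z<.172)&(abs(X-.6)<.03)&(Y>.07)&(Y<.38)); line(w,(Z>.085)&(Z<.11)&(abs(X-.494)<.03)&(Y>.07)&(Y<.38))
        k=(Z>.173)&(Y>0.0)&(X>.4)&(X<.7);print("knobs",w[k&(Y<.2)].mean(0),w[k&(Y>.2)].mean(0))
        print("board"); line(w,(Z>.06)&(abs(X-.6)<.05)&(Y<-.2)&(Y>-.45)); 
        t=(Z>.165)&(abs(X-.6)<.05)&(Y<-.2); print("boardtop",w[t].mean(0))
        b=(Z>.05)&(Z<.075)&(abs(X-.61)<.08)&(Y<.0)&(Y>-.19); print("box",cv2.minAreaRect((w[b][:,:2]*1000).astype(np.float32)))
        g=(Z>.098)&(abs(X-.61)<.06)&(Y<.0)&(Y>-.19); print("grip",w[g].mean(0),w[g].min(0),w[g].max(0),g.sum())
        f=i.astype(int); br=(f[...,0]-f[...,2]>45)&(abs(X-.61)<.07)&(Y<0)&(Y>-.17)&(Z>.04)&(Z<.085); print("brass",w[br].mean(0),np.median(w[br],0),br.sum(),w[br][:,:3].min(0),w[br].max(0))
    print(arm.read_state()["tcp_pos"],np.array(arm.read_state()["tcp_rot"]),arm.read_state()["clock"])
E
python3 m.py
```

```text
top
yoke [ 525.3 -813. ] [  9.2 208.7] 0.1 medz 0.0512 182 [ 0.5251 -0.8122]
yoke [ 524.9 -671.9] [ 8.9 67.1] 0.6 medz 0.0508 60 [ 0.525  -0.6711]
yoke [ 452.4 -393. ] [56.3 46.5] 4.2 medz 0.0535 285 [ 0.4517 -0.3926]
yoke [ 419.6 -884.1] [77.6 28.3] 4.9 medz 0.0504 109 [ 0.4155 -0.8799]
yoke [ 453.4 -289.2] [46.4 55.1] 87.4 medz 0.0536 277 [ 0.4538 -0.2893]
yoke [440.7 -65.4] [46.3 56.4] 76.8 medz 0.0537 286 [ 0.4403 -0.0658]
yoke [ 427.6 -162.8] [56.4 45.7] 8.1 medz 0.0533 286 [ 0.4272 -0.1628]
yoke [ 401.7 -539.2] [56.1 47.1] 10.0 medz 0.0537 290 [ 0.4013 -0.5387]
line x=0.0093 y + 0.6003 yaw deg -0.53 y 0.07172383843743302 0.3794778016860085 z [0.159  0.1655 0.1708] 455
line x=0.0074 y + 0.4915 yaw deg -0.42 y 0.07221659370147412 0.379502750454534 z [0.0938 0.0995 0.1058] 408
knobs [0.6017 0.062  0.1782] [0.6041 0.3953 0.179 ]
board
line x=0.0419 y + 0.6109 yaw deg -2.4 y -0.38684434710105 -0.2267530214111721 z [0.0694 0.1298 0.1743] 659
boardtop [ 0.6003 -0.3072  0.1715]
box ((609.7267456054688, -85.09422302246094), (86.46829223632812, 153.93743896484375), 6.3577775955200195)
gr
[... 767 characters left out ...]
 deg -0.46 y 0.07082435543965149 0.37682583646088486 z [0.0926 0.0988 0.1036] 181
knobs [0.6037 0.0586 0.1785] [0.605  0.3922 0.1767]
board
line x=0.0459 y + 0.6173 yaw deg -2.63 y -0.3900442679567701 -0.22798437635574642 z [0.0669 0.129  0.1726] 677
boardtop [ 0.6006 -0.3131  0.1707]
box ((610.419677734375, -87.70246887207031), (84.7745132446289, 156.34561157226562), 6.540713787078857)
grip [ 0.6129 -0.115   0.1065] [ 0.5989 -0.1243  0.098 ] [ 0.6277 -0.1015  0.1129] 49
brass [ 0.6298 -0.0463  0.0562] [ 0.6398 -0.0629  0.059 ] 22 [ 0.5634 -0.069   0.0408] [ 0.6471 -0.0043  0.0624]
[ 0.176  -0.5211  0.2055] [[ 0.9474  0.3201  0.    ]
 [ 0.3201 -0.9474 -0.0001]
 [-0.      0.0001 -1.    ]] 1.5
```

```bash
cat >> h.py <<'E'
def go(xyz,yaw,base=None):
    """units for jog to world xyz with tool y at world yaw(deg), mod 180; base=(pos,yaw_y) commanded, else measured"""
    s=arm.read_state(); R=np.array(s["tcp_rot"]); p=np.array(s["tcp_pos"])
    y0=np.degrees(np.arctan2(R[1,1],R[0,1]))
    d=R.T@(np.array(xyz)-p)/.05; t=-(yaw-y0); t=(t+90)%180-90
    print("shift",d.round(3),"twist",round(t/10,3),"or",round((t-np.sign(t)*180)/10,2),"| now",p.round(4),"yaw",round(y0,2),"q6",round(s["q"][5],1),"t",s["clock"],"open",s["opening"],"F",np.round(s["force"],1))
E
python3 -c "
from h import *
go([.6126,-.1133,.16],96.4)"
```

```text
shift [10.883 -4.931  0.91 ] twist 1.227 or -16.77 | now [ 0.176  -0.5211  0.2055] yaw -71.33 q6 -5.9 t 1.5 open 0.09399910275444262 F [ 0.3 -0.3 -0.1]
```

jog_arm --claw '[60, 60, 60, 60, 60, 60, 60, 60, 60, 60, 60, 60, 60, 60, 60, 60]' --pt "10.88 -4.93 0" --pt "10.88 -4.93 0" --pt "10.88 -4.93 0" --pt "10.88 -4.93 0" --pt "10.88 -4.93 0" --pt "10.88 -4.93 0" --pt "10.88 -4.93 0" --pt "10.88 -4.93 0" --pt "10.88 -4.93 0" --pt "10.88 -4.93 0.4" --pt "10.88 -4.93 0.9" --pt "10.88 -4.93 0.9" --pt "10.88 -4.93 0.9" --pt "10.88 -4.93 0.9" --pt "10.88 -4.93 0.9" --pt "10.88 -4.93 0.9" --twist '[0.3, 0.6, 0.9, 1.23, 1.23, 1.23, 1.23, 1.23, 1.23, 1.23, 1.23, 1.23, 1.23, 1.23, 1.23, 1.23]'

```text
clock: 3.5
tcp_pos: [0.6127, -0.1137, 0.1612]
tcp_rot: [[0.994, 0.11, 0.001], [0.11, -0.994, -0.0], [0.001, 0.001, -1.0]]
force: [0.1, 0.7, -0.8]
opening: 0.0602
gripper_force: 0.0
```

```bash
python3 - <<'E'
from h import *
go([.6126,-.1133,.16],96.4)
s=arm.read_state(); p=arm.get_image("wrist"); w=world(p,s); np.save("ww.npy",w)
X,Y,Z=w[...,0],w[...,1],w[...,2]
np.set_printoptions(precision=4,suppress=True)
f=p["img"].astype(int)
g=(Z>.1)&(Z<.118)&(abs(X-.61)<.05)&(abs(Y+.1)<.07); print(w[g].mean(0) if g.any() else 0, g.sum())
save("w1.png",p["img"])
E
```

```text
shift [-0.    -0.009  0.024] twist -0.006 or 17.99 | now [ 0.6127 -0.1137  0.1612] yaw -83.66 q6 67.9 t 3.5 open 0.06018800550077176 F [ 0.1  0.7 -0.8]
[ 0.6134 -0.1142  0.1085] 928
```

View pics/w1.png

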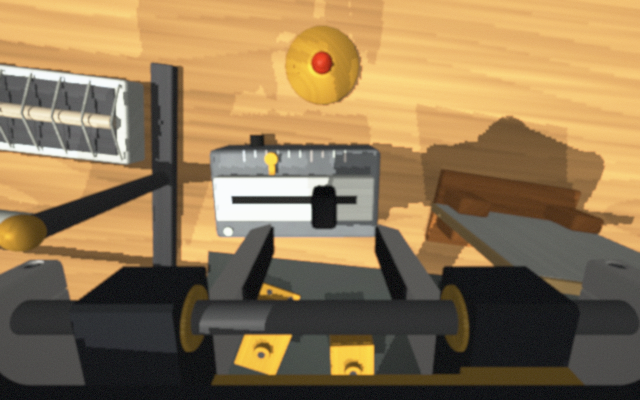

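The wrist view is centred over the grip at (322,207), and the pointer shows at (271,161), up the scale from it.

jog_arm --claw '[60, 60, 60, 10, 10, 10, 10, 10, 10, 10, 10, 10, 10, 10]' --pt "0 0 0.8" --pt "0 0 1.6" --pt "0 0 1.6" --pt "0 0 1.6" --pt "0 0 1.6" --pt "0 0 1.6" --pt "0 0 1.6" --pt "0 0.1 1.6" --pt "0 0.2 1.6" --pt "0 0.3 1.6" --pt "0 0.4 1.6" --pt "0 0.42 1.6" --pt "0 0.42 1.6" --pt "0 0.42 1.6" --twist '[0, 0, 0, 0, 0, 0, 0, 0, 0, 0, 0, 0, 0, 0]'

```text
clock: 5.3
tcp_pos: [0.6149, -0.1322, 0.0811]
tcp_rot: [[0.994, 0.112, 0.0], [0.112, -0.994, 0.004], [0.001, -0.004, -1.0]]
force: [-0.9, 7.2, 5.9]
opening: 0.0195
gripper_force: 30.0
```

```bash
python3 - <<'E'
from h import *
np.set_printoptions(precision=4,suppress=True)
w=np.load("ww.npy"); i=cv2.imread("pics/w1.png")[...,::-1].astype(int)
m=(i[...,0]-i[...,2]>80); m[:148]=0;m[178:]=0;m[:,:258]=0;m[:,285:]=0
a=w[m]; print(m.sum(),np.nanmean(a,0),np.nanmin(a,0),np.nanmax(a,0)); yy=np.array([-.111,.994])
h=a[a[:,2]>.058]; print(h.mean(0)); print("along",((h[:,:2]-[.6134,-.1142])@yy).mean(), ((a[:,:2]-[.6134,-.1142])@yy).mean())
for v in range(150,176,2):
    c=np.where(m[v])[0]
    if len(c): print(v,c.min(),c.max(),w[v,c].mean(0))
E
```

```text
212 [ 0.6387 -0.0648  0.0615] [ 0.6266 -0.0702  0.053 ] [ 0.6469 -0.0573  0.0646]
[ 0.6387 -0.0652  0.0623]
along 0.04585239903698407 nan
152 269 272 [ 0.6465 -0.0628  0.0548]
154 266 275 [ 0.6456 -0.0638  0.0609]
156 265 276 [ 0.644  -0.0642  0.0624]
158 264 277 [ 0.6423 -0.0643  0.0625]
160 265 277 [ 0.6407 -0.0649  0.0627]
162 265 276 [ 0.6388 -0.0646  0.0623]
164 267 275 [ 0.6371 -0.0651  0.0624]
166 268 274 [ 0.635  -0.065   0.0603]
168 268 275 [ 0.6332 -0.0654  0.0597]
170 269 275 [ 0.6315 -0.066   0.06  ]
172 269 274 [ 0.6299 -0.0659  0.0611]
174 269 274 [ 0.6279 -0.0659  0.0601]
```

jog_arm --claw '[50, 50, 50, 50, 50, 50, 50, 50, 50, 50, 50, 50, 50, 50, 50, 50, 50, 50, 50]' --pt "0 0 0" --pt "0 0 0" --pt "0 0 0" --pt "0 0 -1.2" --pt "0 0 -2.4" --pt "0 0 -2.8" --pt "-0.3 1.2 -2.8" --pt "-0.5 2.4 -2.8" --pt "-0.68 3.46 -2.8" --pt "-0.68 3.46 -2.8" --pt "-0.68 3.46 -2.8" --pt "-0.68 3.46 -2.8" --pt "-0.68 3.46 -2.8" --pt "-0.68 3.46 -2.8" --pt "-0.68 3.46 -2.8" --pt "-0.68 3.46 -2.8" --pt "-0.68 3.46 -2.8" --pt "-0.68 3.46 -2.8" --pt "-0.68 3.46 -2.8" --twist '[0, 0, 0, 0, 0, 0, -1, -2, -3, -4, -5, -6, -7, -8.12, -8.12, -8.12, -8.12, -8.12, -8.12]'

```text
clock: 7.68
tcp_pos: [0.6003, -0.31, 0.2205]
tcp_rot: [[0.043, 0.999, 0.0], [0.999, -0.043, -0.0], [-0.0, 0.0, -1.0]]
force: [0.0, 0.2, 0.4]
opening: 0.05
gripper_force: 0.0
```

```bash
python3 - <<'E'
from h import *
np.set_printoptions(precision=4,suppress=True)
go([.6005,-.308,.131],-2.5)
p=arm.get_image("top"); w=world(p); X,Y,Z=w[...,0],w[...,1],w[...,2]
g=(Z>.098)&(Z<.12)&(abs(X-.61)<.06)&(Y<.0)&(Y>-.19); print("grip",w[g].mean(0),g.sum())
s=arm.read_state(); p=arm.get_image("wrist"); w=world(p,s); X,Y,Z=w[...,0],w[...,1],w[...,2]
t=(Z>.165)&(Z<.18)&(abs(X-.6)<.04)&(abs(Y+.31)<.1); a=w[t]; print(t.sum(),a.mean(0),a.min(0),a.max(0),np.polyfit(a[:,1],a[:,0],1))
g=(Z>.098)&(Z<.12)&(abs(X-.61)<.06)&(Y<.0)&(Y>-.19); print("gripw",w[g].mean(0),g.sum())
E
```

```text
shift [0.041 0.003 1.79 ] twist 0.005 or -18.0 | now [ 0.6003 -0.31    0.2205] yaw -2.45 q6 -29.7 t 7.675 open 0.04997090311639523 F [0.  0.2 0.4]
grip [ 0.6144 -0.1301  0.1088] 62
2194 [ 0.6003 -0.2988  0.1719] [ 0.5932 -0.382   0.1674] [ 0.6069 -0.2303  0.1742] [0.0419 0.6128]
gripw [nan nan nan] 0<stdin>:8: RuntimeWarning: Mean of empty slice.
  ret = um.true_divide(
```

jog_arm --claw '[50, 50, 50, 50, 5, 5, 5, 5, 5, 5, 5, 5, 5, 5]' --pt "0.05 0 0.9" --pt "0.05 0 1.79" --pt "0.05 0 1.79" --pt "0.05 0 1.79" --pt "0.05 0 1.79" --pt "0.05 0 1.79" --pt "0.05 0 1.79" --pt "0.05 0 1.79" --pt "0.05 0 1.79" --pt "0.05 0 0.8" --pt "0.05 0 -0.2" --pt "0.05 0 -1.2" --pt "0.05 0 -2.1" --pt "0.05 0 -2.1" --twist '[0, 0, 0, 0, 0, 0, 0, 0, 0, 0, 0, 0, 0, 0]'

```text
clock: 9.52
tcp_pos: [0.6013, -0.3081, 0.3304]
tcp_rot: [[0.042, 0.999, 0.008], [0.999, -0.042, -0.005], [-0.005, 0.008, -1.0]]
force: [0.6, 0.2, -1.6]
opening: 0.0078
gripper_force: 30.0
```

```bash
python3 - <<'E'
from h import *
go([.534,.227,.32],-.55)
E
```

```text
shift [10.636 -1.801  0.146] twist -0.188 or 17.81 | now [ 0.6013 -0.3081  0.3304] yaw -2.43 q6 -29.5 t 9.525 open 0.007846344289200865 F [ 0.6  0.2 -1.6]
```

jog_arm --claw '[5, 5, 5, 5, 5, 5, 5, 5, 5, 5, 5, 5, 5, 5, 5, 5]' --pt "0.4 0 0" --pt "1.2 -0.2 0" --pt "2 -0.4 0" --pt "3 -0.6 0" --pt "4 -0.7 0" --pt "5 -0.9 0" --pt "6 -1.1 0" --pt "7 -1.3 0" --pt "8 -1.5 0" --pt "9 -1.7 0" --pt "9.8 -1.8 0" --pt "10.4 -1.8 0" --pt "10.64 -1.8 0" --pt "10.64 -1.8 0" --pt "10.64 -1.8 0" --pt "10.64 -1.8 0" --twist '[0, 0, 0, 0, 0, 0, -0.1, -0.19, -0.19, -0.19, -0.19, -0.19, -0.19, -0.19, -0.19, -0.19]'

```text
clock: 11.52
tcp_pos: [0.5332, 0.2267, 0.3255]
tcp_rot: [[0.011, 1.0, 0.0], [1.0, -0.011, -0.0], [-0.0, 0.0, -1.0]]
force: [0.6, 0.8, -1.9]
opening: 0.0078
gripper_force: 30.0
```

```bash
python3 - <<'E'
from h import *
np.set_printoptions(precision=4,suppress=True)
go([.534,.227,.125],-.55)
p=arm.get_image("scene"); w=world(p); save("s2.png",cv2.resize(p["img"][60:230,280:450],(600,600)))
X,Y,Z=w[...,0],w[...,1],w[...,2]
t=(Z>.2)&(Z<.36)&(abs(Y-.227)<.1)&(X<.6)&(X>.5)
a=w[t]; print(len(a),a.mean(0),np.percentile(a,[1,99],axis=0))
if len(a)>50:
  q=np.percentile(a[:,2],1); print("foot z",q)
  print(np.linalg.lstsq(np.c_[a[:,1],a[:,2],np.ones(len(a))],a[:,0],rcond=None)[0])
E
```

```text
shift [0.007 0.016 4.011] twist -0.009 or 17.99 | now [0.5332 0.2267 0.3255] yaw -0.64 q6 18.1 t 11.525 open 0.00775020012772775 F [ 0.6  0.8 -1.9]
667 [0.537  0.2135 0.2863] [[0.5287 0.1433 0.2095]
 [0.5489 0.304  0.3595]]
foot z 0.20953988043169292
[0.0238 0.0114 0.5287]
```

View pics/s2.png

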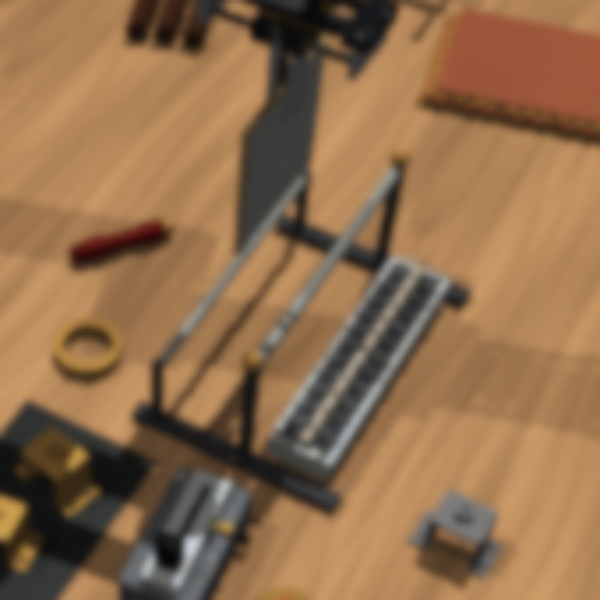

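The board hangs upright over the gap between bar and rail, bright face to +x, its foot at about z=0.207 and its face at crop px (275,170).

jog_arm --claw '[5, 5, 5, 5, 5, 5, 5, 5, 5, 5]' --pt "0 0.02 0.7" --pt "0 0.02 1.4" --pt "0 0.02 2.1" --pt "0 0.02 2.8" --pt "0 0.02 3.4" --pt "0 0.02 3.8" --pt "0 0.02 4.0" --pt "0 0.02 4.08" --pt "0 0.02 4.1" --pt "0 0.02 4.1" --twist '[0, 0, 0, 0, 0, 0, 0, 0, 0, 0]'

```text
clock: 12.82
tcp_pos: [0.5346, 0.228, 0.1215]
tcp_rot: [[0.009, 1.0, 0.002], [1.0, -0.009, 0.0], [0.0, 0.002, -1.0]]
force: [0.9, 0.7, -1.7]
opening: 0.0077
gripper_force: 30.0
```

Not touching yet; lower slightly until there is contact.

jog_arm --claw '[5, 5, 5, 5, 5]' --pt "0 0 0.03" --pt "0 0 0.06" --pt "0 0 0.06" --pt "0 0 0.06" --pt "0 0 0.06" --twist '[0, 0, 0, 0, 0]'

```text
clock: 13.45
tcp_pos: [0.5346, 0.2281, 0.119]
tcp_rot: [[0.009, 1.0, 0.002], [1.0, -0.009, 0.001], [0.001, 0.002, -1.0]]
force: [-1.1, 0.2, 5.7]
opening: 0.0079
gripper_force: 30.0
```

jog_arm --claw '[30, 30, 30, 30, 30, 30, 30, 30, 30, 30, 30, 30, 30, 30]' --pt "0 -0.05 0" --pt "0 -0.15 -0.05" --pt "0 -0.25 -0.1" --pt "0 -0.35 -0.1" --pt "0 -0.43 -0.1" --pt "0 -0.5 -0.1" --pt "0 -0.57 -0.1" --pt "0 -0.64 -0.1" --pt "0 -0.71 -0.1" --pt "0 -0.78 -0.1" --pt "0 -0.84 -0.1" --pt "0 -0.88 -0.1" --pt "0 -0.88 -0.1" --pt "0 -0.88 -0.1" --twist '[0, 0, 0, 0, 0, 0, 0, 0, 0, 0, 0, 0, 0, 0]'

```text
clock: 15.2
tcp_pos: [0.4901, 0.2282, 0.1225]
tcp_rot: [[0.009, 1.0, 0.0], [1.0, -0.009, -0.0], [-0.0, 0.0, -1.0]]
force: [0.0, -0.6, 0.4]
opening: 0.0299
gripper_force: 0.0
```

```bash
cat > bd.py <<'E'
from h import *
np.set_printoptions(precision=4,suppress=True)
def board():
    p=arm.get_image("scene"); w=world(p); X,Y,Z=w[...,0],w[...,1],w[...,2]
    t=(Z>.005)&(Z<.17)&(abs(Y-.227)<.1)&(X<.575)&(X>.44)&~((Z>.085)&(Z<.107)&(abs(X-.494)<.008))
    a=w[t]; a=a[(a[:,2]<.09)|(a[:,2]>.11)]
    print(len(a),np.percentile(a,[2,98],axis=0))
    k=np.linalg.lstsq(np.c_[a[:,1]-.227,a[:,2],np.ones(len(a))],a[:,0],rcond=None)[0]; r=a[:,0]-np.c_[a[:,1]-.227,a[:,2],np.ones(len(a))]@k; 
    a=a[abs(r)<.01]; k=np.linalg.lstsq(np.c_[a[:,1]-.227,a[:,2],np.ones(len(a))],a[:,0],rcond=None)[0]
    print("front face x=",k, "tilt",np.arctan(-k[1]),len(a)); print(np.percentile(a,[1,99],axis=0)); return p
if __name__=="__main__":
    p=board(); save("s3.png",cv2.resize(p["img"][80:200,300:430],(650,600)))
    go([0,0,0],0)
E
python3 bd.py
```

```text
756 [[0.4704 0.1467 0.009 ]
 [0.5362 0.3024 0.1621]]
front face x= [ 0.0121 -0.326   0.5384] tilt 0.31510788080411023 679
[[0.4833 0.1457 0.0071]
 [0.5371 0.3062 0.1548]]
shift [-4.655 -9.759  2.449] twist -0.054 or 17.95 | now [0.4901 0.2282 0.1225] yaw -0.54 q6 19.5 t 15.25 open 0.029979256914151237 F [ 0.1  0.4 -0.3]
```

View pics/s3.png

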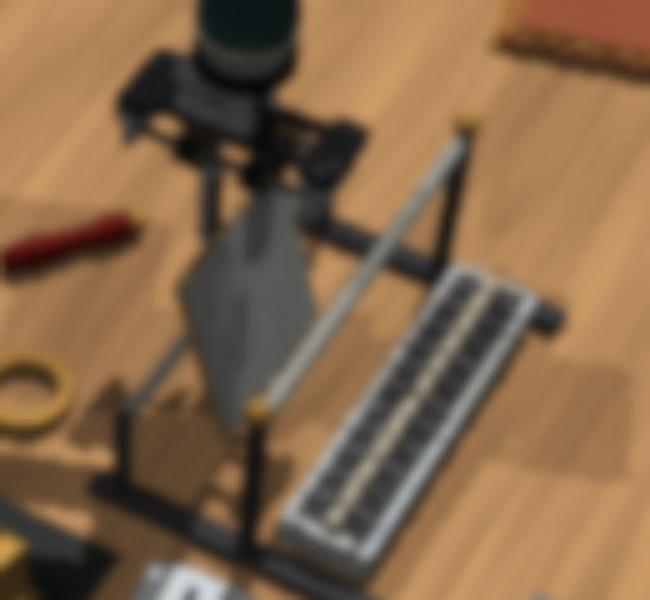

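The board leans on the rail at 0.315 rad, bright face (crop px (250,310)) to the bar. Next, the yokes.

jog_arm --claw '[30, 30, 30, 30, 84, 84, 84, 84, 84, 84, 84, 84, 84, 84, 84]' --pt "0 0 -0.5" --pt "0 0 -1.4" --pt "0 0 -2.4" --pt "0 0 -2.4" --pt "-1 -0.2 -2.4" --pt "-2.2 -0.4 -2.4" --pt "-3.4 -0.6 -2.4" --pt "-4.6 -0.8 -2.2" --pt "-5.6 -0.94 -2" --pt "-5.9 -0.94 -1.6" --pt "-5.9 -0.94 -1.6" --pt "-5.9 -0.94 -1.6" --pt "-5.9 -0.94 -1.6" --pt "-5.9 -0.94 -1.6" --pt "-5.9 -0.94 -1.6" --twist '[0, 0, 0, 0, 0, 0.3, 0.8, 1.29, 1.29, 1.29, 1.29, 1.29, 1.29, 1.29, 1.29]'

```text
clock: 17.12
tcp_pos: [0.4405, -0.0659, 0.2029]
tcp_rot: [[0.231, 0.973, 0.001], [0.973, -0.231, -0.0], [-0.0, 0.001, -1.0]]
force: [-0.6, -0.2, -0.0]
opening: 0.0845
gripper_force: 0.0
```

```bash
cat > yk.py <<'E'
from m import *
import sys
def look():
    for n in("top","wrist"):
        s=arm.read_state(); p=arm.get_image(n); w=world(p,s); print(n); 
        f=p["img"].astype(int); b=(f[...,0]-f[...,2]>35)
        w=w.copy(); w[~b]=np.nan; yokes(w); X,Y,Z=w[...,0],w[...,1],w[...,2]
        h=(Z>.155)&(Z<.185)&(abs(X-.604)<.04)&(Y>.07)&(Y<.385)
        nn,l,st,c=cv2.connectedComponentsWithStats(h.astype(np.uint8))
        for k in range(1,nn):
            if st[k,4]>40: 
                a=w[l==k]; r=cv2.minAreaRect((a[:,:2]*1000).astype(np.float32)); print("  hung",np.array(r[0]).round(1),np.array(r[1]).round(1),round(r[2],1),"z",np.median(a[:,2]).round(4))
look()
go([float(v)/1000 for v in sys.argv[1:4]],float(sys.argv[4])) if len(sys.argv)>4 else go([0,0,0],0)
E
python3 yk.py 440.7 -66.5 33 -13.4; python3 bd.py
```

```text
top
yoke [ 524.9 -776.3] [  9.6 279. ] 0.1 medz 0.0509 234 [ 0.525  -0.7732]
yoke [ 452.4 -392.8] [56.8 46. ] 4.1 medz 0.0533 276 [ 0.4515 -0.3928]
yoke [ 453.2 -288.9] [46.  55.6] 86.9 medz 0.0537 268 [ 0.4539 -0.2894]
yoke [ 427.8 -162.9] [56.7 45.9] 9.0 medz 0.0536 282 [ 0.4276 -0.1629]
wrist
yoke [439.8 -68.8] [46.1 55.9] 75.6 medz 0.054 2267 [ 0.4398 -0.068 ]
yoke [ 426.8 -165.6] [56.2 46.9] 8.5 medz 0.0541 1884 [ 0.4273 -0.1641]
yoke [ 453.1 -291.9] [47.3 55.9] 87.9 medz 0.0541 1479 [ 0.454  -0.2888]
shift [-0.006  0.006  3.393] twist 0.0 or -18.0 | now [ 0.4404 -0.0661  0.2027] yaw -13.4 q6 -2.4 t 17.225 open 0.08413886082891513 F [0.4 0.4 0.9]
784 [[0.4836 0.1484 0.0074]
 [0.5365 0.3034 0.1541]]
front face x= [ 0.0166 -0.3277  0.5387] tilt 0.316678017084526 776
[[0.4833 0.1476 0.0071]
 [0.5369 0.3056 0.1554]]
shift [-0.755 -8.874  4.05 ] twist -1.341 or 16.66 | now [ 0.4403 -0.0662  0.2026] yaw -13.41 q6 -2.4 t 17.275 open 0.08410330425236742 F [ 0.   0.1 -0.3]
```

jog_arm --claw '[84, 84, 84, 84, 84, 40, 40, 40, 40, 40, 40, 40, 40, 40, 40, 40]' --pt "-0.03 0 1" --pt "-0.03 0 2" --pt "-0.03 0 3" --pt "-0.03 0 3.7" --pt "-0.03 0 3.7" --pt "-0.03 0 3.7" --pt "-0.03 0 3.7" --pt "-0.03 0 3.7" --pt "-0.03 0 3.7" --pt "-0.03 0 3.7" --pt "-0.03 0 3" --pt "-0.03 0 2" --pt "-0.03 0 1" --pt "-0.03 0 0" --pt "-0.03 0 -0.65" --pt "-0.03 0 -0.65" --twist '[0, 0, 0, 0, 0, 0, 0, 0, 0, 0, 0, 0, 0, 0, 0, 0]'

```text
clock: 19.27
tcp_pos: [0.4412, -0.0681, 0.2373]
tcp_rot: [[0.232, 0.973, 0.005], [0.973, -0.232, -0.002], [-0.0, 0.006, -1.0]]
force: [-0.7, -0.9, -3.4]
opening: 0.056
gripper_force: 29.9
```

```bash
python3 - <<'E'
from h import *
go([.605,.3395,.24],-.55)
E
```

```text
shift [ 8.69   1.293 -0.049] twist -1.288 or 16.71 | now [ 0.4412 -0.0681  0.2373] yaw -13.43 q6 -2.6 t 19.275 open 0.056033733448779904 F [-0.7 -0.9 -3.4]
```

jog_arm --claw '[40, 40, 40, 40, 40, 40, 40, 40, 40, 40, 40, 40, 40, 40, 40]' --pt "0.4 0.1 0" --pt "1.2 0.2 0" --pt "2 0.3 0" --pt "3 0.5 0" --pt "4 0.6 0" --pt "5 0.7 0" --pt "6 0.9 0" --pt "7 1.1 0" --pt "7.8 1.2 0" --pt "8.4 1.29 0" --pt "8.69 1.29 0" --pt "8.69 1.29 0" --pt "8.69 1.29 0" --pt "8.69 1.29 0" --pt "8.69 1.29 0" --twist '[0, -0.1, -0.3, -0.5, -0.7, -0.9, -1.1, -1.29, -1.29, -1.29, -1.29, -1.29, -1.29, -1.29, -1.29]'

```text
clock: 21.15
tcp_pos: [0.6037, 0.339, 0.2356]
tcp_rot: [[0.01, 1.0, 0.001], [1.0, -0.01, 0.0], [0.0, 0.001, -1.0]]
force: [0.5, -1.1, -2.4]
opening: 0.0556
gripper_force: 29.9
```

```bash
python3 - <<'E'
from h import *
go([.605,.3395,.135],-.55)
E
```

```text
shift [0.009 0.025 2.012] twist -0.004 or 18.0 | now [0.6037 0.339  0.2356] yaw -0.59 q6 25.2 t 21.15 open 0.05562304444160921 F [ 0.5 -1.1 -2.4]
```

jog_arm --claw '[40, 40, 40, 40, 40, 40, 40]' --pt "0 0.02 0.6" --pt "0 0.02 1.2" --pt "0 0.02 1.7" --pt "0 0.02 1.95" --pt "0 0.02 2.0" --pt "0 0.02 2.02" --pt "0 0.02 2.02" --twist '[0, 0, 0, 0, 0, 0, 0]'

```text
clock: 22.02
tcp_pos: [0.6051, 0.3399, 0.1357]
tcp_rot: [[0.009, 1.0, 0.002], [1.0, -0.009, 0.001], [0.001, 0.002, -1.0]]
force: [-1.1, -1.2, 2.6]
opening: 0.0557
gripper_force: 29.9
```

jog_arm --claw '[76, 76, 76, 76, 76, 76, 84, 84, 84, 84, 84, 84, 84, 84, 84, 84, 84, 84, 84]' --pt "0 0 0" --pt "0 0 0" --pt "0 0 -0.7" --pt "0 0 -1.6" --pt "0 0 -2.2" --pt "0 0 -2.2" --pt "-1 -0.3 -2.2" --pt "-2.2 -0.7 -2.2" --pt "-3.4 -1.1 -2.2" --pt "-4.6 -1.5 -2.2" --pt "-5.8 -1.9 -2.2" --pt "-7 -2.3 -2.2" --pt "-8.2 -2.7 -2" --pt "-9.4 -3.2 -1.6" --pt "-10.1 -3.46 -1.3" --pt "-10.1 -3.46 -1.3" --pt "-10.1 -3.46 -1.3" --pt "-10.1 -3.46 -1.3" --pt "-10.1 -3.46 -1.3" --twist '[0, 0, 0, 0, 0, 0, 0, 0, -0.2, -0.5, -0.7, -0.92, -0.92, -0.92, -0.92, -0.92, -0.92, -0.92, -0.92]'

```text
clock: 24.4
tcp_pos: [0.4276, -0.1626, 0.1994]
tcp_rot: [[-0.153, 0.988, 0.001], [0.988, 0.153, -0.0], [-0.0, 0.001, -1.0]]
force: [0.5, 0.3, 0.2]
opening: 0.084
gripper_force: 0.0
```

```bash
python3 yk.py 427.5 -164 18 8.7
```

```text
top
yoke [ 525.  -776.2] [280.4   9.6] 90.0 medz 0.0505 235 [ 0.5253 -0.7756]
yoke [ 452.4 -393.2] [56.3 45.3] 3.7 medz 0.0535 274 [ 0.4513 -0.393 ]
yoke [ 453.7 -290.5] [43.6 55.7] 86.3 medz 0.0535 264 [ 0.4532 -0.2901]
  hung [605.3 342.2] [51.1 58.4] 87.2 z 0.171
wrist
yoke [ 427.  -165.5] [56.1 45.7] 8.4 medz 0.0541 2287 [ 0.4268 -0.1649]
yoke [ 453.5 -283.2] [29.5 56.5] 89.3 medz 0.0541 1012 [ 0.4514 -0.2799]
yoke [ 450.6 -386.2] [56.  27.9] 3.7 medz 0.0542 878 [ 0.4495 -0.3835]
shift [-0.022 -0.004  3.627] twist 0.007 or -17.99 | now [ 0.4274 -0.1628  0.1993] yaw 8.77 q6 -36.7 t 24.5 open 0.08401030567263983 F [-0.8 -0.5  0.6]
```

jog_arm --claw '[84, 84, 84, 84, 84, 40, 40, 40, 40, 40, 40, 40, 40, 40, 40, 40]' --pt "-0.03 0 1" --pt "-0.03 0 2" --pt "-0.03 0 3" --pt "-0.03 0 3.62" --pt "-0.03 0 3.62" --pt "-0.03 0 3.62" --pt "-0.03 0 3.62" --pt "-0.03 0 3.62" --pt "-0.03 0 3.62" --pt "-0.03 0 3.62" --pt "-0.03 0 3" --pt "-0.03 0 2" --pt "-0.03 0 1" --pt "-0.03 0 0" --pt "-0.03 0 -0.75" --pt "-0.03 0 -0.75" --twist '[0, 0, 0, 0, 0, 0, 0, 0, 0, 0, 0, 0, 0, 0, 0, 0]'

```text
clock: 26.5
tcp_pos: [0.4285, -0.1657, 0.2391]
tcp_rot: [[-0.151, 0.989, 0.006], [0.989, 0.151, -0.003], [-0.004, 0.005, -1.0]]
force: [0.7, -0.7, -2.2]
opening: 0.0559
gripper_force: 30.0
```

```bash
python3 - <<'E'
from h import *
go([.605,.2645,.24],-.55)
E
```

```text
shift [ 7.973  4.787 -0.023] twist 0.922 or -17.08 | now [ 0.4285 -0.1657  0.2391] yaw 8.67 q6 -36.9 t 26.5 open 0.05592948121876717 F [ 0.7 -0.7 -2.2]
```

jog_arm --claw '[40, 40, 40, 40, 40, 40, 40, 40, 40, 40, 40, 40, 40, 40, 40, 40, 40, 40, 40, 40]' --pt "0.4 0.2 0" --pt "1.2 0.7 0" --pt "2.1 1.2 0" --pt "3.1 1.8 0" --pt "4.1 2.4 0" --pt "5.1 3 0" --pt "6 3.6 0" --pt "6.9 4.2 0" --pt "7.6 4.6 0" --pt "7.97 4.79 0" --pt "7.97 4.79 0" --pt "7.97 4.79 0" --pt "7.97 4.79 0" --pt "7.97 4.79 0.6" --pt "7.97 4.79 1.2" --pt "7.97 4.79 1.7" --pt "7.97 4.79 1.95" --pt "7.97 4.79 2.02" --pt "7.97 4.79 2.04" --pt "7.97 4.79 2.04" --twist '[0, 0.1, 0.3, 0.5, 0.7, 0.92, 0.92, 0.92, 0.92, 0.92, 0.92, 0.92, 0.92, 0.92, 0.92, 0.92, 0.92, 0.92, 0.92, 0.92]'

```text
clock: 29.0
tcp_pos: [0.6046, 0.2649, 0.1364]
tcp_rot: [[0.01, 1.0, 0.003], [1.0, -0.01, 0.0], [0.0, 0.003, -1.0]]
force: [-0.9, -1.7, 2.1]
opening: 0.0559
gripper_force: 30.0
```

```bash
python3 - <<'E'
from h import *
go([.4534,-.291,.2],-2.6)
E
```

```text
shift [-11.146  -2.913  -1.284] twist 0.205 or -17.79 | now [0.6046 0.2649 0.1364] yaw -0.55 q6 19.3 t 29.0 open 0.05590424426464017 F [-0.9 -1.7  2.1]
```

jog_arm --claw '[74, 74, 74, 74, 74, 74, 84, 84, 84, 84, 84, 84, 84, 84, 84, 84, 84, 84, 84, 84]' --pt "0 0 0" --pt "0 0 0" --pt "0 0 -0.7" --pt "0 0 -1.6" --pt "0 0 -2.2" --pt "0 0 -2.2" --pt "-1 -0.3 -2.2" --pt "-2.2 -0.6 -2.2" --pt "-3.4 -0.9 -2.2" --pt "-4.6 -1.2 -2.2" --pt "-5.8 -1.5 -2.2" --pt "-7 -1.8 -2.2" --pt "-8.2 -2.1 -2.2" --pt "-9.4 -2.4 -1.8" --pt "-10.6 -2.8 -1.3" --pt "-11.15 -2.91 -1.3" --pt "-11.15 -2.91 -1.3" --pt "-11.15 -2.91 -1.3" --pt "-11.15 -2.91 -1.3" --pt "-11.15 -2.91 -1.3" --twist '[0, 0, 0, 0, 0, 0, 0, 0, 0.2, 0.2, 0.2, 0.2, 0.2, 0.2, 0.2, 0.2, 0.2, 0.2, 0.2, 0.2]'

```text
clock: 31.5
tcp_pos: [0.4538, -0.2901, 0.1998]
tcp_rot: [[0.042, 0.999, 0.001], [0.999, -0.042, -0.0], [-0.0, 0.001, -1.0]]
force: [-0.0, -0.1, -0.2]
opening: 0.0841
gripper_force: 0.0
```

```bash
python3 yk.py 453.4 -291 18 -2.6
```

```text
top
yoke [ 525.4 -806.2] [  9.3 219.2] 0.3 medz 0.0505 186 [ 0.5253 -0.8072]
yoke [ 453.9 -278.4] [25. 55.] 87.0 medz 0.0536 134 [ 0.4566 -0.2776]
yoke [ 436.9 -406.8] [26.4 52.2] 51.1 medz 0.0529 91 [ 0.4383 -0.4036]
  hung [604.5 341.5] [48.5 57.6] 89.4 z 0.171
  hung [604.8 268. ] [48.7 57.4] 88.7 z 0.1709
wrist
yoke [ 453.2 -292.2] [45.6 56. ] 87.9 medz 0.0541 2285 [ 0.4532 -0.2914]
yoke [ 451.  -396.2] [56.  47.4] 3.5 medz 0.0541 1867 [ 0.4511 -0.3944]
shift [-0.01  -0.006  3.637] twist 0.015 or -17.99 | now [ 0.4536 -0.2904  0.1998] yaw -2.45 q6 -36.2 t 31.6 open 0.0837811935207828 F [ 0.5  1.  -0.4]
```

jog_arm --claw '[84, 84, 84, 84, 84, 40, 40, 40, 40, 40, 40, 40, 40, 40, 40, 40]' --pt "-0.02 0 1" --pt "-0.02 0 2" --pt "-0.02 0 3" --pt "-0.02 0 3.63" --pt "-0.02 0 3.63" --pt "-0.02 0 3.63" --pt "-0.02 0 3.63" --pt "-0.02 0 3.63" --pt "-0.02 0 3.63" --pt "-0.02 0 3.63" --pt "-0.02 0 3" --pt "-0.02 0 2" --pt "-0.02 0 1" --pt "-0.02 0 0" --pt "-0.02 0 -0.75" --pt "-0.02 0 -0.75" --twist '[0, 0, 0, 0, 0, 0, 0, 0, 0, 0, 0, 0, 0, 0, 0, 0]'

```text
clock: 33.6
tcp_pos: [0.4543, -0.293, 0.2398]
tcp_rot: [[0.044, 0.999, 0.005], [0.999, -0.044, -0.004], [-0.004, 0.005, -1.0]]
force: [0.5, 0.1, -2.8]
opening: 0.0559
gripper_force: 30.0
```

```bash
python3 - <<'E'
from h import *
go([.6042,.1895,.24],-.55)
E
```

```text
shift [ 9.772  2.569 -0.026] twist -0.198 or 17.8 | now [ 0.4543 -0.293   0.2398] yaw -2.53 q6 -36.3 t 33.6 open 0.05593572978765704 F [ 0.5  0.1 -2.8]
```

jog_arm --claw '[40, 40, 40, 40, 40, 40, 40, 40, 40, 40, 40, 40, 40, 40, 40, 40, 40, 40, 40, 40]' --pt "0.5 0.1 0" --pt "1.5 0.4 0" --pt "2.6 0.7 0" --pt "3.7 1 0" --pt "4.8 1.3 0" --pt "5.9 1.6 0" --pt "7 1.9 0" --pt "8 2.2 0" --pt "9 2.4 0" --pt "9.6 2.57 0" --pt "9.77 2.57 0" --pt "9.77 2.57 0" --pt "9.77 2.57 0" --pt "9.77 2.57 0.6" --pt "9.77 2.57 1.2" --pt "9.77 2.57 1.7" --pt "9.77 2.57 1.95" --pt "9.77 2.57 2.02" --pt "9.77 2.57 2.05" --pt "9.77 2.57 2.05" --twist '[0, 0, 0, -0.1, -0.2, -0.2, -0.2, -0.2, -0.2, -0.2, -0.2, -0.2, -0.2, -0.2, -0.2, -0.2, -0.2, -0.2, -0.2, -0.2]'

```text
clock: 36.1
tcp_pos: [0.6039, 0.19, 0.1365]
tcp_rot: [[0.01, 1.0, 0.003], [1.0, -0.01, -0.0], [-0.0, 0.003, -1.0]]
force: [-1.1, -0.9, 2.0]
opening: 0.0559
gripper_force: 30.0
```

```bash
python3 - <<'E'
from h import *
go([.4515,-.3955,.2],3.8)
E
```

```text
shift [-11.738  -2.932  -1.276] twist -0.435 or 17.57 | now [0.6039 0.19   0.1365] yaw -0.55 q6 12.9 t 36.1 open 0.05589337562301684 F [-1.1 -0.9  2. ]
```

jog_arm --claw '[74, 74, 74, 74, 74, 74, 84, 84, 84, 84, 84, 84, 84, 84, 84, 84, 84, 84, 84, 84]' --pt "0 0 0" --pt "0 0 0" --pt "0 0 -0.7" --pt "0 0 -1.6" --pt "0 0 -2.2" --pt "0 0 -2.2" --pt "-1.1 -0.3 -2.2" --pt "-2.3 -0.6 -2.2" --pt "-3.5 -0.9 -2.2" --pt "-4.7 -1.2 -2.2" --pt "-5.9 -1.5 -2.2" --pt "-7.1 -1.8 -2.2" --pt "-8.3 -2.1 -2.2" --pt "-9.5 -2.4 -1.8" --pt "-10.7 -2.7 -1.3" --pt "-11.74 -2.93 -1.3" --pt "-11.74 -2.93 -1.3" --pt "-11.74 -2.93 -1.3" --pt "-11.74 -2.93 -1.3" --pt "-11.74 -2.93 -1.3" --twist '[0, 0, 0, 0, 0, 0, 0, 0, -0.2, -0.3, -0.43, -0.43, -0.43, -0.43, -0.43, -0.43, -0.43, -0.43, -0.43, -0.43]'

```text
clock: 38.6
tcp_pos: [0.4518, -0.3941, 0.1999]
tcp_rot: [[-0.068, 0.998, 0.001], [0.998, 0.068, -0.0], [-0.001, 0.001, -1.0]]
force: [0.5, 0.0, 0.6]
opening: 0.0838
gripper_force: 0.0
```

```bash
python3 yk.py 451.5 -395.5 18 3.8
```

```text
top
yoke [ 525.2 -873.3] [85.7  9. ] 89.8 medz 0.0514 74 [ 0.5252 -0.8758]
yoke [ 452.3 -393.1] [56.  45.6] 3.3 medz 0.0531 274 [ 0.4522 -0.393 ]
  hung [604.6 268.3] [48.4 57. ] 89.5 z 0.171
  hung [603.4 191.6] [47.7 57.6] 88.7 z 0.1711
  hung [607.3 359.3] [55.6 49.9] 0.6 z 0.1651
wrist
yoke [ 451.  -396.1] [56.  46.1] 3.6 medz 0.0541 2311 [ 0.4508 -0.3953]
shift [-0.018 -0.008  3.64 ] twist 0.006 or -17.99 | now [ 0.4517 -0.3945  0.2   ] yaw 3.86 q6 -50.4 t 38.7 open 0.0836123157475355 F [-0.1  0.9  0.1]
```

The farthest yoke on the bar was knocked from y=0.342 to 0.359. I'll carry on with the fourth and check that one afterwards.

jog_arm --claw '[84, 84, 84, 84, 84, 40, 40, 40, 40, 40, 40, 40, 40, 40, 40, 40]' --pt "-0.02 0 1" --pt "-0.02 0 2" --pt "-0.02 0 3" --pt "-0.02 0 3.63" --pt "-0.02 0 3.63" --pt "-0.02 0 3.63" --pt "-0.02 0 3.63" --pt "-0.02 0 3.63" --pt "-0.02 0 3.63" --pt "-0.02 0 3.63" --pt "-0.02 0 3" --pt "-0.02 0 2" --pt "-0.02 0 1" --pt "-0.02 0 0" --pt "-0.02 0 -0.75" --pt "-0.02 0 -0.75" --twist '[0, 0, 0, 0, 0, 0, 0, 0, 0, 0, 0, 0, 0, 0, 0, 0]'

```text
clock: 40.7
tcp_pos: [0.4523, -0.3974, 0.2403]
tcp_rot: [[-0.066, 0.998, 0.005], [0.998, 0.066, -0.005], [-0.005, 0.005, -1.0]]
force: [-0.4, 0.6, -1.7]
opening: 0.0559
gripper_force: 30.0
```

```bash
python3 - <<'E'
from h import *
go([.6035,.1165,.24],-.55)
p=arm.get_image("scene"); save("s4.png",cv2.resize(p["img"][80:220,300:440],(600,600),interpolation=cv2.INTER_CUBIC))
E
```

```text
shift [10.057  3.694 -0.03 ] twist 0.432 or -17.57 | now [ 0.4523 -0.3974  0.2403] yaw 3.77 q6 -50.5 t 40.7 open 0.05586608804551913 F [-0.4  0.6 -1.7]
```

View pics/s4.png

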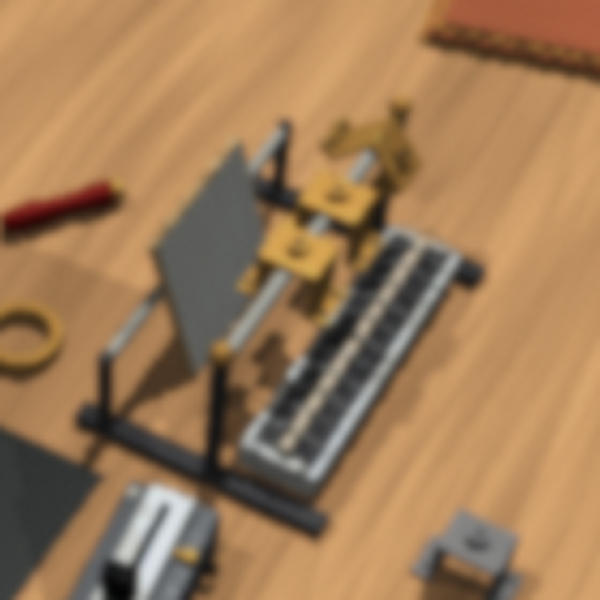

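Two yokes hang well, at crop px (340,195) and (300,250). The first, at (375,140), has been knocked crooked near the far post and needs mending. First I'll place the fourth.

jog_arm --claw '[40, 40, 40, 40, 40, 40, 40, 40, 40, 40, 40, 40, 40, 40, 40, 40, 40, 40, 40, 40]' --pt "0.5 0.2 0" --pt "1.5 0.5 0" --pt "2.6 1 0" --pt "3.7 1.4 0" --pt "4.8 1.8 0" --pt "5.9 2.2 0" --pt "7 2.6 0" --pt "8.1 3 0" --pt "9.2 3.4 0" --pt "9.9 3.69 0" --pt "10.06 3.69 0" --pt "10.06 3.69 0" --pt "10.06 3.69 0" --pt "10.06 3.69 0.6" --pt "10.06 3.69 1.2" --pt "10.06 3.69 1.7" --pt "10.06 3.69 1.95" --pt "10.06 3.69 2.02" --pt "10.06 3.69 2.06" --pt "10.06 3.69 2.06" --twist '[0, 0, 0.1, 0.2, 0.3, 0.43, 0.43, 0.43, 0.43, 0.43, 0.43, 0.43, 0.43, 0.43, 0.43, 0.43, 0.43, 0.43, 0.43, 0.43]'

```text
clock: 43.25
tcp_pos: [0.6031, 0.1171, 0.1366]
tcp_rot: [[0.01, 1.0, 0.004], [1.0, -0.01, -0.001], [-0.001, 0.004, -1.0]]
force: [-2.5, -2.2, 6.1]
opening: 0.0559
gripper_force: 30.0
```

jog_arm --claw '[74, 74, 74, 74, 74, 74, 74, 74, 74, 74]' --pt "0 0 0" --pt "0 0 0" --pt "0 0 -0.7" --pt "0 0 -1.7" --pt "0 0 -2.7" --pt "0.5 0 -3" --pt "1.3 0 -3" --pt "2 0 -3" --pt "2 0 -3" --pt "2 0 -3" --twist '[0, 0, 0, 0, 0, 0, 0, 0, 0, 0]'

```text
clock: 44.5
tcp_pos: [0.6033, 0.2174, 0.2835]
tcp_rot: [[0.009, 1.0, -0.0], [1.0, -0.009, -0.001], [-0.001, -0.0, -1.0]]
force: [-0.2, -0.4, 0.7]
opening: 0.0742
gripper_force: 0.0
```

```bash
python3 - <<'E'
from h import *
np.set_printoptions(precision=3,suppress=True)
s=arm.read_state(); p=arm.get_image("wrist"); w=world(p,s); np.save("ww.npy",w); save("w5.png",p["img"])
f=p["img"].astype(int); X,Y,Z=w[...,0],w[...,1],w[...,2]
m=(f[...,0]-f[...,2]>35)&(Y>.3)&(Y<.42)&(abs(X-.605)<.07)&(Z>.1)
a=w[m]; print(m.sum(),np.percentile(a,[2,50,98],axis=0))
for v in range(0,400,16):
    c=np.where(m[v])[0]
    if len(c): print(v,[(int(u),*w[v,u].round(3)) for u in c[::14]])
E
```

```text
5477 [[0.557 0.334 0.133]
 [0.599 0.356 0.157]
 [0.639 0.378 0.175]]
0 [(317, np.float64(0.598), np.float64(0.381), np.float64(0.163)), (331, np.float64(0.61), np.float64(0.38), np.float64(0.166))]
16 [(269, np.float64(0.555), np.float64(0.373), np.float64(0.15)), (283, np.float64(0.567), np.float64(0.375), np.float64(0.144)), (297, np.float64(0.58), np.float64(0.372), np.float64(0.154)), (311, np.float64(0.593), np.float64(0.37), np.float64(0.163)), (325, np.float64(0.605), np.float64(0.366), np.float64(0.176)), (339, np.float64(0.617), np.float64(0.37), np.float64(0.162)), (353, np.float64(0.63), np.float64(0.373), np.float64(0.148))]
32 [(270, np.float64(0.556), np.float64(0.36), np.float64(0.152)), (284, np.float64(0.567), np.float64(0.362), np.float64(0.143)), (298, np.float64(0.581), np.float64(0.359), np.float64(0.154)), (312, np.float64(0.593), np.float64(0.357), np.float64(0.164)), (326, np.float64(0.605), np.float64(0.354), np.float64(0.176)), (340, np.float64(0.617), np.float64(0.357), np.float64(0.162)), (359, np.float64(0.634), np.float64(0.359), np.float64(0.154))]
48 [(271, np.float64(0.556), np.float64(0.347), np.float64(0.152)), (285, np.float64(0.568), np.float64(0.349), np.float64(0.143)), (299, np.float64(0.581), np.float64(0.346), np.float64(0.155)), (313, np.float64(0.594), np.float64(0.344), np.float64(0.165)), (327, np.float64(0.606), np.float64(0.342), np.float64(0.175)), (341, np.float64(0.618), np.float64(0.345), np.float64(0.16)), (355, np.float64(0.632), np.float64(0.348), np.float64(0.144))]
64 [(273, np.float64(0.557), np.float64(0.333), np.float64(0.153)), (287, np.float64(0.569), np.float64(0.334), np.float64(0.145)), (317, np.float64(0.597), np.float64(0.332), np.float64(0.162)), (346, np.float64(0.624), np.float64(0.333), np.float64(0.15)), (360, np.float64(0.637), np.float64(0.335), np.float64(0.14))]
```

View pics/w5.png

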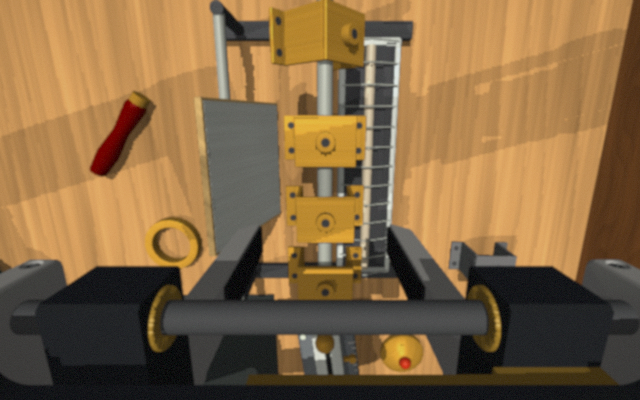

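The fourth yoke hangs at (325,285). Yoke 1 at (325,30) has rolled about 48° round the bar and hangs by its inner corner, its web (with the boss at 352,33) down on the +x side and its foot up on -x. Plan: press its -x leg down with one open finger to right it, then grip it, recentre it and release.

jog_arm --claw '[94, 94, 94, 94, 94, 94, 94, 94, 94, 94, 94, 94, 94, 94, 94, 94, 94]' --pt "0.7 0.2 0" --pt "1.5 0.4 0" --pt "2.3 0.55 0" --pt "2.78 0.55 0" --pt "2.78 0.55 0.5" --pt "2.78 0.55 1.2" --pt "2.78 0.55 1.9" --pt "2.78 0.55 2.2" --pt "2.78 0.55 2.4" --pt "2.78 0.55 2.55" --pt "2.78 0.55 2.7" --pt "2.78 0.55 2.85" --pt "2.78 0.55 3.0" --pt "2.78 0.55 3.1" --pt "2.78 0.55 3.2" --pt "2.78 0.55 3.23" --pt "2.78 0.55 3.23" --twist '[0, 0, 0, 0, 0, 0, 0, 0, 0, 0, 0, 0, 0, 0, 0, 0, 0]'

```text
clock: 46.68
tcp_pos: [0.6337, 0.3565, 0.1246]
tcp_rot: [[0.01, 1.0, 0.005], [1.0, -0.01, 0.001], [0.001, 0.005, -1.0]]
force: [1.6, -0.4, 4.3]
opening: 0.0938
gripper_force: 3.1
```

```bash
cat > pk.py <<'E'
from h import *
np.set_printoptions(precision=3,suppress=True)
go([.604,.34,.135],-.55)
for n in("top","scene"):
    p=arm.get_image(n); w=world(p)
    f=p["img"].astype(int); X,Y,Z=w[...,0],w[...,1],w[...,2]
    m=(f[...,0]-f[...,2]>35)&(Y>.315)&(Y<.385)&(abs(X-.61)<.09)&(Z>.07)
    a=w[m]; print(n,m.sum())
    for lo in np.arange(.55,.69,.01):
        k=(a[:,0]>=lo)&(a[:,0]<lo+.01)
        if k.sum()>3: print(round(lo+.005,3),"n",k.sum(),"z",np.percentile(a[k,2],[5,50,95]),"y",np.percentile(a[k,1],[5,95]))
    if n=="scene": save("sx.png",cv2.resize(p["img"][60:180,340:460],(600,600),interpolation=cv2.INTER_CUBIC))
E
python3 pk.py
```

```text
shift [-0.335 -0.59  -0.211] twist -0.001 or 18.0 | now [0.634 0.356 0.125] yaw -0.56 q6 25.5 t 46.675 open 0.09384540804027662 F [ 1.6 -0.4  4.3]
top 84
0.585 n 4 z [0.262 0.264 0.435] y [0.366 0.381]
0.595 n 5 z [0.265 0.288 0.405] y [0.37  0.381]
0.635 n 13 z [0.112 0.121 0.166] y [0.337 0.348]
0.645 n 27 z [0.112 0.139 0.167] y [0.335 0.344]
0.655 n 7 z [0.107 0.117 0.498] y [0.337 0.382]
0.685 n 7 z [0.158 0.242 0.421] y [0.327 0.346]
scene 370
0.555 n 5 z [0.223 0.235 0.259] y [0.32  0.372]
0.575 n 13 z [0.121 0.128 0.212] y [0.337 0.364]
0.585 n 12 z [0.155 0.181 0.221] y [0.355 0.368]
0.595 n 19 z [0.17  0.235 0.32 ] y [0.335 0.371]
0.605 n 39 z [0.165 0.171 0.261] y [0.329 0.377]
0.615 n 32 z [0.161 0.17  0.239] y [0.323 0.378]
0.625 n 29 z [0.163 0.173 0.239] y [0.329 0.371]
0.635 n 37 z [0.15  0.165 0.241] y [0.331 0.375]
0.645 n 68 z [0.109 0.145 0.234] y [0.332 0.379]
0.655 n 25 z [0.107 0.112 0.239] y [0.328 0.373]
0.665 n 31 z [0.236 0.344 0.403] y [0.33  0.367]
0.675 n 8 z [0.167 0.25  0.411] y [0.325 0.377]
0.685 n 16 z [0.128 0.264 0.458] y [0.318 0.376]
```

View pics/sx.png

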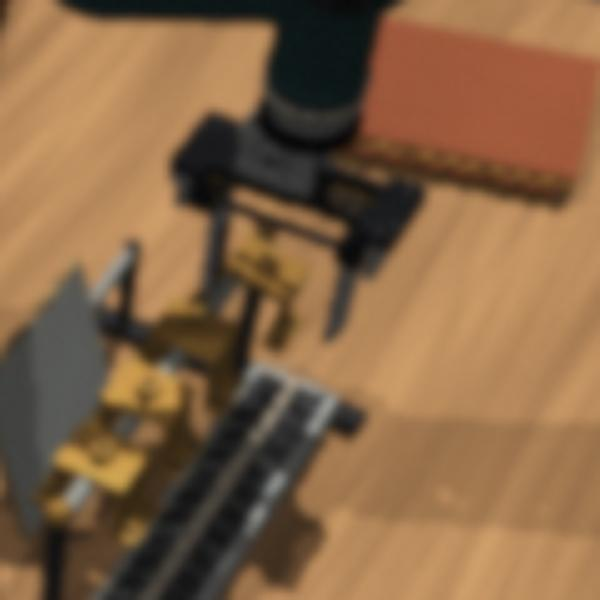

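The -x finger holds yoke 1 almost level (web at z≈0.17, crop px (265,265)). Its neighbour at (200,330) looks turned and will be checked afterwards. Closing now while keeping the left finger at the leg.

jog_arm --claw '[86, 86, 78, 78, 70, 70, 62, 62, 40, 40, 40, 40]' --pt "0 -0.03 0" --pt "0 -0.05 0" --pt "0 -0.1 0" --pt "0 -0.13 0" --pt "0 -0.17 0" --pt "0 -0.21 0" --pt "0 -0.26 0" --pt "0 -0.29 0" --pt "0 -0.28 0" --pt "0 -0.28 0" --pt "0 -0.28 0" --pt "0 -0.28 0" --twist '[0, 0, 0, 0, 0, 0, 0, 0, 0, 0, 0, 0]'

```text
clock: 48.28
tcp_pos: [0.6194, 0.3566, 0.1239]
tcp_rot: [[0.01, 1.0, 0.004], [1.0, -0.01, 0.001], [0.001, 0.004, -1.0]]
force: [2.7, -0.8, 6.1]
opening: 0.0613
gripper_force: 28.9
```

```bash
python3 pk.py | grep -v "0.5[56]5"; python3 - <<'E'
from h import *
np.set_printoptions(precision=3,suppress=True)
for n in("top","scene"):
    p=arm.get_image(n); w=world(p); f=p["img"].astype(int); X,Y,Z=w[...,0],w[...,1],w[...,2]
    m=(f[...,0]-f[...,2]>35)&(Y>.08)&(Y<.315)&(abs(X-.605)<.07)&(Z>.1)&(Z<.2)
    a=w[m]; print(n)
    for lo in np.arange(.08,.31,.012):
        k=(a[:,1]>=lo)&(a[:,1]<lo+.012)
        if k.sum()>6: print(round(lo+.006,3),k.sum(),"x",np.percentile(a[k,0],[2,50,98]),"z",np.percentile(a[k,2],[5,50,95]))
E
```

```text
shift [-0.335 -0.304 -0.224] twist -0.001 or 18.0 | now [0.619 0.357 0.124] yaw -0.56 q6 26.0 t 48.275 open 0.061346206353629786 F [ 2.7 -0.8  6.1]
top 105
0.625 n 7 z [0.164 0.166 0.172] y [0.337 0.343]
0.635 n 19 z [0.117 0.166 0.204] y [0.336 0.353]
0.645 n 40 z [0.113 0.144 0.497] y [0.337 0.37 ]
0.655 n 12 z [0.106 0.14  0.496] y [0.329 0.363]
0.665 n 6 z [0.224 0.247 0.5  ] y [0.325 0.34 ]
0.675 n 4 z [0.239 0.253 0.452] y [0.325 0.34 ]
scene 327
0.575 n 14 z [0.121 0.15  0.309] y [0.333 0.353]
0.585 n 17 z [0.159 0.191 0.349] y [0.337 0.365]
0.595 n 15 z [0.166 0.17  0.238] y [0.334 0.38 ]
0.605 n 34 z [0.166 0.17  0.238] y [0.331 0.379]
0.615 n 33 z [0.161 0.168 0.242] y [0.324 0.377]
0.625 n 30 z [0.164 0.17  0.243] y [0.333 0.376]
0.635 n 33 z [0.161 0.167 0.239] y [0.33  0.377]
0.645 n 45 z [0.11 0.16 0.24] y [0.332 0.369]
0.655 n 42 z [0.109 0.319 0.4  ] y [0.334 0.375]
0.665 n 18 z [0.135 0.172 0.292] y [0.346 0.376]
0.675 n 16 z [0.253 0.467 0.484] y [0.32  0.341]
top
0.098 77 x [0.564 0.6   0.643] z [0.119 0.165 0.175]
0.11 114 x [0.563 0.592 0.63 ] z [0.12  0.169 0.17
[... 788 characters left out ...]
8 0.168 0.174]
0.122 69 x [0.569 0.614 0.641] z [0.118 0.169 0.178]
0.134 41 x [0.578 0.61  0.636] z [0.121 0.169 0.173]
0.146 8 x [0.583 0.608 0.63 ] z [0.162 0.168 0.171]
0.17 56 x [0.576 0.611 0.635] z [0.123 0.165 0.172]
0.182 59 x [0.568 0.608 0.634] z [0.121 0.17  0.177]
0.194 61 x [0.567 0.612 0.638] z [0.119 0.169 0.176]
0.206 45 x [0.578 0.612 0.634] z [0.123 0.169 0.173]
0.218 10 x [0.58  0.627 0.641] z [0.117 0.166 0.17 ]
0.242 32 x [0.578 0.622 0.64 ] z [0.12  0.165 0.173]
0.254 55 x [0.579 0.611 0.633] z [0.127 0.168 0.174]
0.266 54 x [0.567 0.609 0.638] z [0.118 0.169 0.181]
0.278 33 x [0.572 0.602 0.63 ] z [0.126 0.17  0.176]
0.29 11 x [0.579 0.597 0.628] z [0.165 0.17  0.171]
```

The other three hang upright. Now lift yoke 1 slightly, recentre it and lower it.

jog_arm --claw '[40, 40, 40, 40, 40, 40, 40, 40, 40, 40]' --pt "0 0 -0.15" --pt "0 0 -0.3" --pt "0 0 -0.3" --pt "0 -0.1 -0.3" --pt "-0.1 -0.2 -0.35" --pt "-0.2 -0.29 -0.35" --pt "-0.3 -0.29 -0.35" --pt "-0.33 -0.29 -0.35" --pt "-0.33 -0.29 -0.35" --pt "-0.33 -0.29 -0.35" --twist '[0, 0, 0, 0, 0, 0, 0, 0, 0, 0]'

```text
clock: 49.72
tcp_pos: [0.6034, 0.3402, 0.1399]
tcp_rot: [[0.009, 1.0, -0.0], [1.0, -0.009, -0.0], [-0.0, -0.0, -1.0]]
force: [0.0, 0.3, -2.3]
opening: 0.0575
gripper_force: 29.4
```

```bash
python3 pk.py | grep -v "0.5[56]5"
```

```text
shift [-0.004  0.012  0.097] twist 0.001 or -18.0 | now [0.603 0.34  0.14 ] yaw -0.54 q6 25.3 t 49.725 open 0.05746625477707528 F [ 0.   0.3 -2.3]
top 112
0.575 n 5 z [0.336 0.378 0.414] y [0.359 0.373]
0.605 n 4 z [0.177 0.182 0.183] y [0.32  0.323]
0.615 n 12 z [0.173 0.181 0.187] y [0.32  0.328]
0.625 n 32 z [0.138 0.179 0.51 ] y [0.32 0.37]
0.635 n 16 z [0.128 0.178 0.514] y [0.319 0.35 ]
0.645 n 7 z [0.125 0.13  0.519] y [0.318 0.338]
0.655 n 5 z [0.259 0.281 0.471] y [0.316 0.325]
scene 292
0.575 n 36 z [0.134 0.179 0.273] y [0.32  0.356]
0.585 n 24 z [0.179 0.182 0.187] y [0.319 0.363]
0.595 n 28 z [0.178 0.182 0.251] y [0.319 0.358]
0.605 n 29 z [0.162 0.18  0.227] y [0.32  0.371]
0.615 n 36 z [0.173 0.181 0.256] y [0.317 0.363]
0.625 n 24 z [0.177 0.182 0.278] y [0.316 0.362]
0.635 n 44 z [0.125 0.33  0.412] y [0.319 0.351]
0.645 n 25 z [0.125 0.155 0.305] y [0.323 0.355]
```

View pics/sx.png

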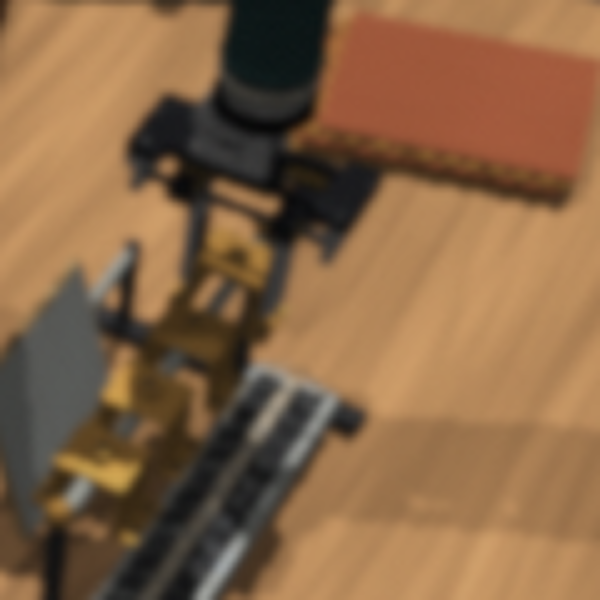

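Yoke 1 is level in the grip at (235,250), about 10 mm above its seat; the dark look of its neighbour is only the gripper's shadow.

jog_arm --claw '[40, 40, 40, 40, 40, 74, 74, 74, 74, 74, 74, 74, 74]' --pt "0 0.02 0.1" --pt "0 0.02 0.18" --pt "0 0.02 0.22" --pt "0 0.02 0.24" --pt "0 0.02 0.24" --pt "0 0.02 0.24" --pt "0 0.02 0.24" --pt "0 0.02 0" --pt "0 0.02 -1" --pt "0 0.02 -2" --pt "-1 0.02 -2.9" --pt "-2 0.02 -2.9" --pt "-2 0.02 -2.9" --twist '[0, 0, 0, 0, 0, 0, 0, 0, 0, 0, 0, 0, 0]'

```text
clock: 51.45
tcp_pos: [0.6043, 0.237, 0.288]
tcp_rot: [[0.014, 1.0, 0.005], [1.0, -0.014, 0.0], [0.0, 0.005, -1.0]]
force: [-0.3, 0.3, 0.7]
opening: 0.074
gripper_force: 0.0
```

```bash
cat > fin.py <<'E'
from h import *
np.set_printoptions(precision=3,suppress=True)
for n in("top","scene","wrist"):
    s=arm.read_state(); p=arm.get_image(n); w=world(p,s); f=p["img"].astype(int); X,Y,Z=w[...,0],w[...,1],w[...,2]
    h=(f[...,0]-f[...,2]>35)&(Z>.16)&(Z<.19)&(abs(X-.604)<.045)&(Y>.075)&(Y<.38)
    nn,l,st,c=cv2.connectedComponentsWithStats(h.astype(np.uint8),connectivity=4)
    for k in range(1,nn):
        if st[k,4]>40:
            a=w[l==k]; a=a[a[:,2]<.1775]; r=cv2.minAreaRect((a[:,:2]*1000).astype(np.float32))
            A=np.c_[a[:,:2]-a[:,:2].mean(0),np.ones(len(a))]; g=np.linalg.lstsq(A,a[:,2],rcond=None)[0]
            print(n,"hung",np.array(r[0]).round(1),np.array(r[1]).round(1),round(r[2],1),"z",g[2].round(4),"slope",g[:2])
    g=(Z>.098)&(Z<.12)&(abs(X-.61)<.06)&(Y<.0)&(Y>-.19); print(n,"power",w[g].mean(0) if g.any() else None)
import bd; bd.board(); go([.6146,-.131,.16],96.4)
E
python3 fin.py
```

```text
top hung [602.4 120.8] [46.  57.2] 88.6 z 0.1707 slope [0.032 0.007]
top hung [603.2 191.5] [47.2 57.2] 89.8 z 0.1704 slope [-0.002 -0.002]
top hung [604.8 345.8] [55.  42.1] 1.4 z 0.1707 slope [ 0.04  -0.086]
top power [ 0.614 -0.13   0.108]
scene hung [605.2 339.7] [58.8 51.8] 0.3 z 0.1695 slope [-0.019 -0.003]
scene hung [604.9 265.5] [51.1 57.9] 88.2 z 0.17 slope [-0.021  0.009]
scene hung [603.9 192.3] [55.8 54.5] 0.5 z 0.1695 slope [-0.019  0.004]
scene hung [603.8 119.2] [49.1 56.3] 87.7 z 0.1698 slope [-0.026  0.022]
scene power [ 0.616 -0.134  0.106]
wrist hung [604.8 340.7] [56.  48.3] 0.5 z 0.1709 slope [-0.012 -0.002]
wrist hung [604.1 264. ] [48.3 56. ] 89.8 z 0.171 slope [-0.004 -0.005]
wrist hung [603.4 188. ] [55.7 51.6] 0.1 z 0.171 slope [-0.006 -0.011]
wrist hung [603.  134.6] [55.9 16.2] 0.6 z 0.1706 slope [-0.003 -0.113]
wrist power None
677 [[0.4829 0.1465 0.0083]
 [0.537  0.3019 0.1545]]
front face x= [ 0.0155 -0.3256  0.5385] tilt 0.3148128749294828 654
[[0.483  0.1462 0.0098]
 [0.5336 0.3058 0.1552]]
shift [-7.442  0.291  2.486] twist 8.313 or -9.69 | now [0.6032 0.2412 0.2844] yaw -0.47 q6 17.3 t 51.65 open 0.07393320564025098 F [ 0.1 -0.  -0.2]
```

All four yokes hang level at y≈0.341, 0.265, 0.190 and 0.119, the board leans, and the control is off. Now the power control.

jog_arm --claw '[60, 60, 60, 60, 60, 60, 60, 60, 60, 60, 60, 60, 60, 60, 60, 60, 60, 60, 60]' --pt "-0.8 0 0" --pt "-1.8 0.1 0" --pt "-2.8 0.1 0" --pt "-3.8 0.2 0" --pt "-4.8 0.2 0" --pt "-5.8 0.29 0" --pt "-6.8 0.29 0" --pt "-7.44 0.29 0" --pt "-7.44 0.29 0.5" --pt "-7.44 0.29 1.2" --pt "-7.44 0.29 1.8" --pt "-7.44 0.29 2.2" --pt "-7.44 0.29 2.49" --pt "-7.44 0.29 2.49" --pt "-7.44 0.29 2.49" --pt "-7.44 0.29 2.49" --pt "-7.44 0.29 2.49" --pt "-7.44 0.29 2.49" --pt "-7.44 0.29 2.49" --twist '[0.8, 1.8, 2.8, 3.8, 4.8, 5.8, 6.8, 7.8, 8.31, 8.31, 8.31, 8.31, 8.31, 8.31, 8.31, 8.31, 8.31, 8.31, 8.31]'

```text
clock: 54.02
tcp_pos: [0.6144, -0.132, 0.1606]
tcp_rot: [[0.994, 0.111, 0.0], [0.111, -0.994, -0.0], [0.0, 0.0, -1.0]]
force: [-0.4, -0.5, 0.8]
opening: 0.06
gripper_force: 0.0
```

```bash
python3 - <<'E'
from h import *
np.set_printoptions(precision=4,suppress=True)
go([.6146,-.131,.081],96.4)
s=arm.read_state(); p=arm.get_image("wrist"); w=world(p,s); X,Y,Z=w[...,0],w[...,1],w[...,2]
g=(Z>.104)&(Z<.118)&(abs(X-.61)<.05)&(abs(Y+.12)<.06); c=np.nanmedian(w[g],0); print("grip",c,(np.nanmin(w[g],0)+np.nanmax(w[g],0))/2)
f=p["img"].astype(int); m=(f[...,0]-f[...,2]>80)&(Z>.057)&(Z<.068)&(X>.62)&(X<.66)&(Y<-.03)&(Y>-.1); a=w[m]; print("ptr",m.sum(),a.mean(0),"along",((a[:,:2]-c[:2])@[-.111,.994]).mean())
for q in("pointer_tip","power_top"):
    for r in arm.tip_of(p,q)[:2]: u=np.round(r["point"]).astype(int); print(q,u,r["conf"],w[u[1],u[0]])
E
```

```text
shift [ 0.005 -0.02   1.592] twist -0.004 or 18.0 | now [ 0.6144 -0.132   0.1606] yaw -83.64 q6 66.3 t 54.025 open 0.060014244576918244 F [-0.4 -0.5  0.8]
grip [ 0.6152 -0.133   0.1089] [ 0.6141 -0.1332  0.1079]
ptr 197 [ 0.6386 -0.0654  0.0621] along 0.0645708598228716
pointer_tip [249 175] 0.66 [ 0.6263 -0.0641  0.0588]
power_top [328 213] 0.7 [ 0.6142 -0.1357  0.1088]
```

jog_arm --claw '[60, 60, 60, 10, 10, 10, 10, 10, 10, 10, 10, 10, 10, 10, 10, 10, 10]' --pt "0 0 0.8" --pt "0 0 1.6" --pt "0 0 1.6" --pt "0 0 1.6" --pt "0 0 1.6" --pt "0 0 1.6" --pt "0 0 1.6" --pt "0 -0.15 1.6" --pt "0 -0.35 1.6" --pt "0 -0.55 1.6" --pt "0 -0.75 1.6" --pt "0 -0.95 1.6" --pt "0 -1.15 1.6" --pt "0 -1.25 1.6" --pt "0 -1.29 1.6" --pt "0 -1.29 1.6" --pt "0 -1.29 1.6" --twist '[0, 0, 0, 0, 0, 0, 0, 0, 0, 0, 0, 0, 0, 0, 0, 0, 0]'

```text
clock: 56.3
tcp_pos: [0.6075, -0.0669, 0.0811]
tcp_rot: [[0.994, 0.111, 0.001], [0.111, -0.994, 0.001], [0.001, -0.001, -1.0]]
force: [0.1, -0.7, 5.6]
opening: 0.0198
gripper_force: 30.0
```

jog_arm --claw '[50, 50, 50, 50, 50, 50, 50, 50, 50]' --pt "0 0 0" --pt "0 0 0" --pt "0 0 0" --pt "0 0 -0.5" --pt "0 0 -1.4" --pt "0 0 -2.2" --pt "-0.6 0 -2.4" --pt "-1 0 -2.4" --pt "-1 0 -2.4" --twist '[0, 0, 0, 0, 0, 0, 0, 0, 0]'

```text
clock: 57.42
tcp_pos: [0.5569, -0.0734, 0.2008]
tcp_rot: [[0.994, 0.11, 0.001], [0.11, -0.994, 0.0], [0.001, 0.0, -1.0]]
force: [1.3, -0.0, 0.2]
opening: 0.0501
gripper_force: 0.0
```

```bash
python3 fin.py; python3 - <<'E'
from h import *
np.set_printoptions(precision=4,suppress=True)
s=arm.read_state(); p=arm.get_image("wrist"); w=world(p,s); X,Y,Z=w[...,0],w[...,1],w[...,2]
g=(Z>.104)&(Z<.118)&(abs(X-.61)<.05)&(abs(Y+.08)<.07); c=np.nanmedian(w[g],0); print("grip",c)
f=p["img"].astype(int); m=(f[...,0]-f[...,2]>80)&(Z>.057)&(Z<.068)&(X>.62)&(X<.66)&(Y<-.03)&(Y>-.1); a=w[m]; print("ptr",m.sum(),a.mean(0),"along",((a[:,:2]-c[:2])@[-.111,.994]).mean())
E
```

```text
top hung [603.5 120.2] [46.9 56.9] 88.9 z 0.1703 slope [0.02  0.018]
top hung [603.8 267.8] [57.2 49.8] 2.5 z 0.1707 slope [ 0.002 -0.02 ]
top hung [603.  192.1] [45.9 58.5] 89.4 z 0.1705 slope [0.011 0.022]
top hung [604.9 342.3] [57.2 46.7] 0.5 z 0.1706 slope [-0.014 -0.005]
top power [ 0.593 -0.061  0.101]
scene hung [606.2 347.2] [65.1 56.3] 88.4 z 0.1696 slope [-0.009 -0.005]
scene hung [604.8 266.4] [51.7 56.4] 89.9 z 0.1694 slope [-0.007  0.02 ]
scene hung [604.2 196. ] [57.1 56.3] 87.8 z 0.1698 slope [-0.03 -0.01]
scene hung [602.4 121.6] [58.  50.7] 2.3 z 0.1695 slope [-0.035  0.012]
scene power [ 0.609 -0.069  0.107]
wrist hung [601.9 118. ] [48.7 56.2] 88.7 z 0.1708 slope [-0.001  0.019]
wrist power [ 0.607 -0.068  0.109]
580 [[0.4838 0.1474 0.0142]
 [0.5472 0.3039 0.1541]]
front face x= [ 0.0104 -0.3227  0.5382] tilt 0.3121810175338549 561
[[0.4835 0.1468 0.0137]
 [0.5335 0.3058 0.1549]]
shift [0.998 1.274 0.796] twist -0.003 or 18.0 | now [ 0.558  -0.0733  0.1998] yaw -83.63 q6 70.4 t 57.625 open 0.04991528339002459 F [ 0.8 -0.2  0.3]
grip [ 0.607 -0.068  0.109]
ptr 152 [ 0.6387 -0.065   0.0624] along -0.0006151325166430732
```

Everything is in place: the control is level with the pointer to under 1 mm and the robot is clear of everything.

```bash
python3 -c "
from plant import arm
print(arm.sign_off())"
```

```text
the job is handed in; nothing more can be done
None
```

I handed the job in at about 58 s of 208 s with everything in place, though the judge's verdict was not shown: all four brass yokes hang level on the bar (one was knocked crooked on the way and re-hung), the board leans on the rest rail with its bright face to them, and the control sits within 1 mm of the pointer.

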